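Put away the folding magnifier from behind the bottles

ROBOT

A 6-joint arm with a two-finger parallel gripper is mounted at the origin on a cart in front of the work surface, level with it; the furniture and walls round the work are solid. World frame = base frame: x ahead of the robot, y to its left, z up, the work surface at z = 0. Lengths are in m, angles in rad, forces in N, time in s.
With the tool pointing down it reaches from about 0.25 to 0.725 m from the base axis. Payload 4 kg.
Tool frame: the origin (TCP) lies at the centre of the arm's flange, where the gripper is bolted on; the fingertips stand 173 mm ahead of it and the grasp point (between the pads) lies 155 mm ahead of it; x points along the fingers, z is the direction in which the jaws open and shut, and the axes are right-handed (so a half turn about x gives the same grasp; the last joint's range is limited). The gripper opens to 85 mm and grips with 20 to 120 N. Pads are 22 mm wide; open, the fingers measure 114 mm over their backs; the gripper's body (76 mm by 85 mm) begins 54 mm behind the grasp point. The pads swing forward as they close: fully open they stand 13 mm farther back than shut.
Start: joints at [-1.315, 0.241, 0.005, 1.335, 0, 1.571], TCP at [0.127, -0.484, 0.405] pointing down, gripper open.
Joint ranges: [-2.72, 2.72], [-1.05, 1.87], [-1.09, 1.28], [-1.99, 2.15], [-1.42, 1.44], [-3.14, 3.14]. Speed limits (rad/s): [2.79, 2.79, 3.14, 3.14, 3.14, 3.14].

INTERFACE

Orientations are given as a unit quaternion [x, y, z, w].
In Python, from workcell import bot gives the robot as it stands.
- The arm moves only by the tool arm_command, never from a script. Its argument "moves" is one flat list of numbers, 7 for each row, row after row: the shift along the tool's x, y, z in m, then the turn, a rotation vector about the tool's x, y, z in rad, then the closure, from -1 (fully open) to 1 (shut). A call has 1 to 20 rows; each row shifts and turns the pose as measured when the row begins, along the tool's axes as they then stand; what a row does not reach is not made up. A row lasts 1/12 s, in which the tool goes at most 41.7 mm and 7.16 degrees, less where a joint would pass 70% of its speed; a pose out of reach is approached as far as the arm can. A call with a gripper value outside its range is refused whole. The fingers move at their own pace and stop on an object; the grip force is fixed at half the most. Time passes only in rows, so rows that do not move let the fingers close. It gives the time, the measured TCP pose, the force and the opening at its end, in the units of the state.
- bot.get_obs(): the state, without advancing time (a new reading comes with each control period).
- bot.camera(name): name is "scene" or "top" or "wrist"; returns the picture (420x560x3 uint8, red, green, blue); there is no depth.
- bot.get_calibration(name): a dict with "mtx" (3x3 intrinsics, pixels), "world_from_camera" (4x4, takes a point from camera to world coordinates); the wrist camera has in their place "mount" (4x4, takes a point from camera to tool coordinates, whose origin is the TCP and whose axes are the tool frame's). Camera axes: x right, y up, looking along -z (the intrinsics and any distortion apply to the point x, -y, -z); pixel columns grow to the right and rows downward; lengths in m; the calibration is good to about 2 mm. A picture is of the moment at which its call begins: read the wrist's pose just before it. get_calibration takes no time and is no camera call.
- bot.job_done(): hands the job in, once; it reports no verdict.
The state is a dict: "clock": time; "joint_pos": joint angles; "joint_vel": joint speeds; "tau": joint torques, N m; "eef_pos": TCP position; "tool_rot": TCP orientation; "ft_force": force on the tool from outside, world axes, zero at the start; "ft_torque": the same for the moment, N m; "grip_width": finger opening in m.
Only numpy, scipy, OpenCV 4.12 (cv2) and the standard library are available. Lean on these libraries where they do the work, as an engineer would, in place of code of your own. Each camera call takes 0.05 s, during which the arm holds its last target.

TASK

The folding magnifier has been left half open in the spill tray, behind two bottles that leave no room for a hand. First stand both bottles aside on the grey bench mat; then put the magnifier, folded shut, into the foam pocket of its open case and close the lid fully; last, stand each bottle back upright where it stood in the tray at the start. Do not push the petri dish about and do not tip a bottle over.

Things in the scene. Friction and masses are not known exactly. Their poses are not given: they have to be found in the camera images.
- tray: Shallow stainless-steel spill tray, 190 (its x) x 230 (its y) mm, fixed to the worktop; floor 4 mm thick, lip 12 mm high and 4 mm thick. Origin: centre of its underside; its x axis points away from the robot (yaw within 0.2 rad).
- clear_bottle: Clear screw-cap glass bottle with a yellow cap in the front part of the tray, left or right: 71 mm body diameter, 132 mm high, about 0.36 kg; cap 45 mm diameter, 105 to 132 mm above the foot, good to grip from above. Origin: centre of its foot; z is its axis. It must return to where it stood at the start.
- amber_bottle: Amber glass bottle with a small black cap and paper label, beside the clear one in the front part of the tray: 66 mm body diameter, 125 mm high, about 0.25 kg; cap 30 mm diameter, 109 to 125 mm above the foot, sloping shoulder below. Origin: centre of its foot; z is its axis. It must return to where it stood at the start.
- magnifier: Folding pocket magnifier of dark metal behind the bottles, about 0.15 kg: base 60 (x) x 40 (y) x 14 mm, lens leaf 60 x 37 x 7 mm hinged across its +x end (hinge at x = +30, z = 14 mm); folded 60 x 40 x 21 mm, then gripped low across the base's 40 mm. Lies along the tray's y, hinged end to the left. Origin: centre of the base's underside; x points to the hinged end, z up.
- leaf (a joint): Angle of the magnifier's lens leaf, rad: 0 folded flat on the base, 1.6 upright; starts 0.6 to 1.1. At angle a its free edge is 60 cos(a) mm from the hinge towards the magnifier's -x and 14 + 60 sin(a) mm above its underside. The hinge is lightly stiff and stays where left; pressing down on the leaf from above with about 1 N folds it.
- mat: Flat grey silicone bench mat to the left or right of the tray, 200 (its x) x 160 (its y) mm, 3 mm thick, fixed: the side area for the bottles. Origin: centre of its underside.
- case: Fixed grey case on the tray's other side, 92 (x) x 118 (y) x 24 mm without lid. Black foam with a centred pocket 70 (x) x 50 (y) mm for the magnifier, its length along the case's x, either end first; pocket floor 7 mm, foam top 21 mm up. Finger notches 46 mm wide (x) give 112 mm free width (y) down to the pocket floor. Origin: centre of underside; x points away from the robot (yaw within 0.3).
- case_lid (a joint): Lid angle, rad: 0 shut, 2.1 open to its stop; starts 1.8 to 2.05, leaning away from the robot. Shell 92 x 118 x 10 mm hinged at case x = +46, z = 24 mm; free edge (small clasp tab) at case x = 46 - 92 cos(a), z = 24 + 92 sin(a) mm. Light friction: stays open, drops shut by itself below 0.7 rad; pushing it over from behind takes under 1 N. Shuts only over the folded magnifier.
- dish: Closed clear petri dish, 61 mm diameter, 14 mm high, lying in the back part of the tray to the left of the magnifier; it stays where it is. Origin: centre of its underside.
Things that resemble listed ones, but are neither listed nor needed, are in the scene too. Leave any blue look-alike of the clear_bottle alone. What is shaped like the amber_bottle but turquoise is not meant.

How it is judged:
By the outcome, as a careful person would: the job done as asked, in the order asked, and still so for the second after the job is handed in, with the robot touching nothing.
It also fails if it takes over 125 s, if anything falls off the work surface, if the arm or the gripper's body presses on something with over 40 N, if the wrist force passes 120 N, or if a joint passes its speed limit or range.

## Working session

There is one attempt and no reset: what is moved stays moved. The work goes in short steps, Python scripts to look and compute and a tool call to move; the robot and the scene stay as the last step left them, time stands still between calls to the robot, and variables do not carry over. Pictures are saved under pics/ and viewed, and the job is handed in when it is done.

Besides the shell and the picture viewer there is one more tool, called as name(argument=value, ...) on one line, values as JSON. arm_command: Moves the arm, as the interface text tells. Its arguments: {"type":"object","properties":{"moves":{"type":"array"}},"required":["moves"]}

```bash
ls; mkdir -p pics; python3 - <<'E'
from workcell import bot
import cv2,numpy as np
np.set_printoptions(precision=4,suppress=True)
o=bot.get_obs()
for k,v in o.items(): print(k,v)
for n in ("scene","top","wrist"):
    c=bot.get_calibration(n); print(n,c)
    cv2.imwrite(f"pics/a_{n}.png",bot.camera(n)[:,:,::-1])
E
```

```text
pics
clock 0.0
joint_pos [-1.315   0.2414  0.0037  1.3352 -0.      1.5708]
joint_vel [-0.0018  0.0007  0.0018 -0.0002  0.0006 -0.0012]
tau [  0.0009 -37.2321  25.2407   0.0171   0.0001   0.    ]
eef_pos [ 0.1264 -0.4835  0.4038]
tool_rot [ 0.4326  0.5603 -0.4317  0.5591]
ft_force [ 0.105  -0.686   0.5374]
ft_torque [ 0.0004 -0.0054  0.0098]
grip_width 0.08525854467213183
scene {'mtx': array([[388.4664,   0.    , 278.9612],
       [  0.    , 388.4664, 208.8535],
       [  0.    ,   0.    ,   1.    ]]), 'world_from_camera': array([[-0.7901,  0.293 , -0.5384,  0.0059],
       [-0.6128, -0.3586,  0.7042,  0.5998],
       [ 0.0133,  0.8863,  0.4629,  0.4272],
       [ 0.    ,  0.    ,  0.    ,  1.    ]])}
top {'mtx': array([[404.0941,   0.    , 282.8598],
       [  0.    , 404.0941, 206.4419],
       [  0.    ,   0.    ,   1.    ]]), 'world_from_camera': array([[-0.0227,  0.9991, -0.0347,  0.4228],
       [-0.9997, -0.0229, -0.0036,  0.0089],
       [-0.0044,  0.0346,  0.9994,  0.9029],
       [ 0.    ,  0.    ,  0.    ,  1.    ]])}
wrist {'mtx': array([[310.1646,   0.    , 275.9058],
       [  0.    , 310.1646, 211.6239],
       [  0.    ,   0.    ,   1.    ]]), 'mount': array([[ 0.0011,  0.2948, -0.9555,  0.0307],
       [ 0.0014,  0.9555,  0.2948,  0.0755],
       [ 1.    , -0.0016,  0.0006,  0.0001],
       [ 0.    ,  0.    ,  0.    ,  1.    ]])}
```

View pics/a_scene.png

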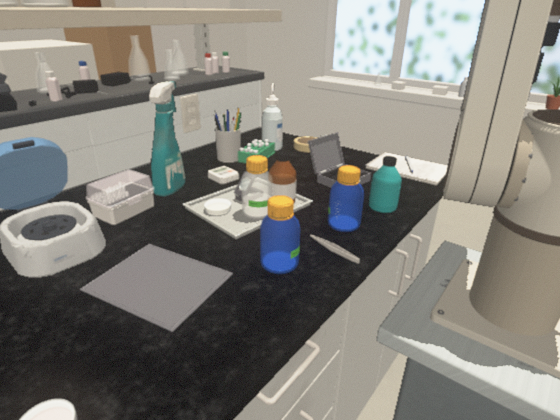

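View pics/a_top.png

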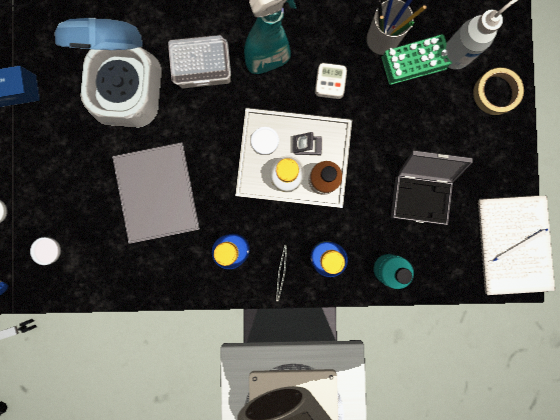

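View pics/a_wrist.png

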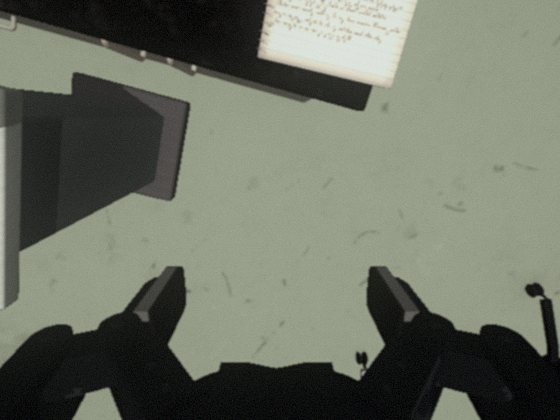

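The top view has the mat on the left at (155,193) and the tray at (294,158). The clear bottle's cap is at (288,169), the amber bottle's at (329,173), the dish at (265,140), the magnifier at (306,144), and the case at (425,190). Next I'll enlarge crops.

```bash
python3 - <<'E'
import cv2
a=cv2.imread("pics/a_top.png")
cv2.imwrite("pics/b1.png",cv2.resize(a[100:215,225:365],None,fx=5,fy=5,interpolation=cv2.INTER_CUBIC))
cv2.imwrite("pics/b2.png",cv2.resize(a[140:235,380:480],None,fx=6,fy=6,interpolation=cv2.INTER_CUBIC))
s=cv2.imread("pics/a_scene.png")
cv2.imwrite("pics/b3.png",cv2.resize(s[125:245,175:375],None,fx=4,fy=4,interpolation=cv2.INTER_CUBIC))
E
```

```text
(no output)
```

View pics/b1.png

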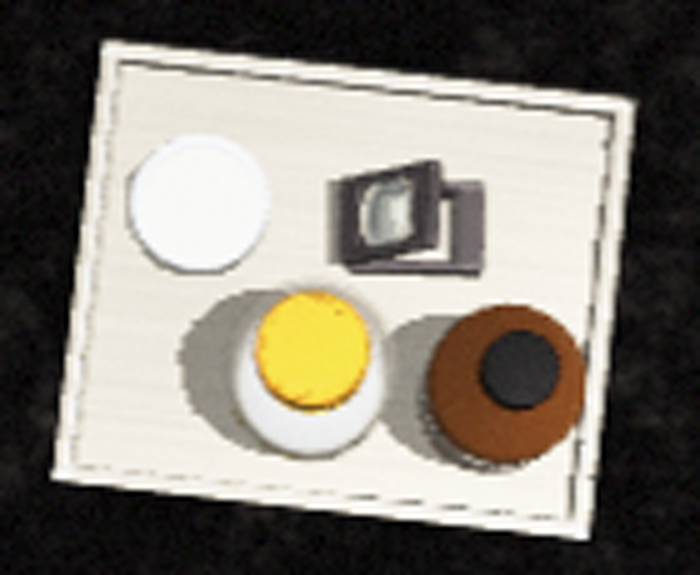

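View pics/b2.png

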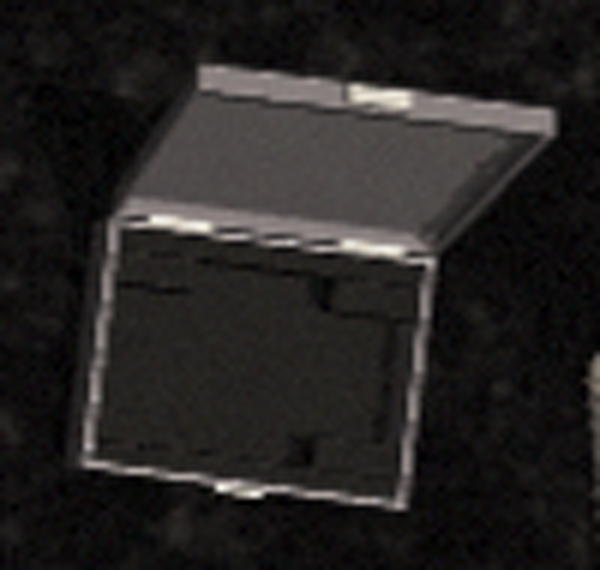

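View pics/b3.png

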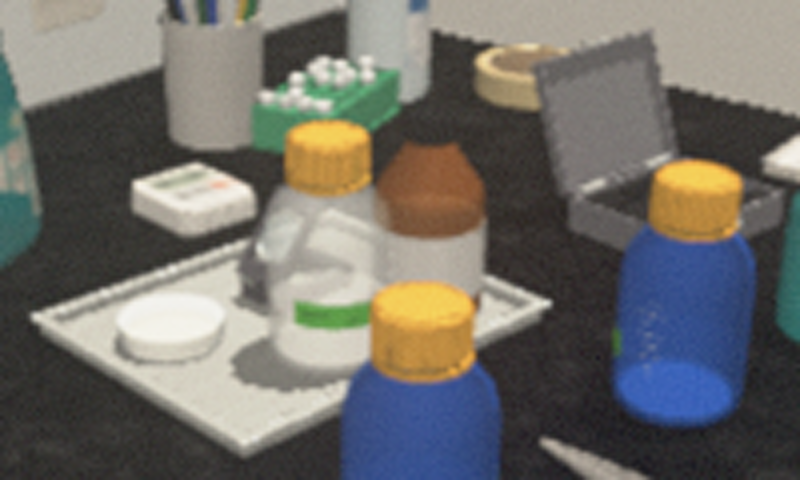

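```bash
cat > h.py <<'E'
from workcell import bot
import cv2,numpy as np
from scipy.spatial.transform import Rotation as R
np.set_printoptions(precision=4,suppress=True)
def ray(n,u,v,T=None):
    c=bot.get_calibration(n); K=c["mtx"]
    W=c["world_from_camera"] if T is None else T
    d=np.array([(u-K[0,2])/K[0,0],-(v-K[1,2])/K[1,1],-1.0])
    return W[:3,3],W[:3,:3]@d
def at(n,u,v,z,T=None):
    o,d=ray(n,u,v,T); return o+d*(z-o[2])/d[2]
def proj(n,p,T=None):
    c=bot.get_calibration(n); K=c["mtx"]
    W=c["world_from_camera"] if T is None else T
    q=W[:3,:3].T@(np.asarray(p)-W[:3,3]); return np.array([K[0,0]*q[0]/-q[2]+K[0,2],K[1,1]*-q[1]/-q[2]+K[1,2]])
def wristT(o=None):
    o=o or bot.get_obs(); T=np.eye(4); T[:3,:3]=R.from_quat(o["tool_rot"]).as_matrix(); T[:3,3]=o["eef_pos"]
    return T@bot.get_calibration("wrist")["mount"]
def snap(n,name,box=None,f=1):
    o=bot.get_obs(); im=bot.camera(n)[:,:,::-1]
    if box: x0,y0,x1,y1=box; im=im[y0:y1,x0:x1]
    im=cv2.resize(im,None,fx=f,fy=f,interpolation=cv2.INTER_CUBIC) if f!=1 else im
    cv2.imwrite(f"pics/{name}.png",im); return o
E
python3 - <<'E'
from h import *
def t(pts,z,f,x0,y0):
    return np.array([at("top",(u+.5)/f-.5+x0,(v+.5)/f-.5+y0,z) for u,v in pts])
tr=t([(102,40),(635,98),(590,540),(53,480)],.012,5,225,100); print("tray",tr,tr.mean(0),np.linalg.norm(np.roll(tr,1,0)-tr,axis=1))
e=tr[0]-tr[3]+tr[1]-tr[2]; print("yaw",np.arctan2(e[1],e[0]))
print("clear",t([(313,350)],.136,5,225,100),"foot",t([(313,385)],.03,5,225,100)); print("amber",t([(520,369)],.129,5,225,100))
print("dish",t([(199,203)],.018,5,225,100))
m=t([(487,180),(482,275),(350,272),(330,180)],.018,5,225,100);print("mag",m)
c=t([(112,215),(437,258),(405,508),(85,465)],.024,6,380,140);print("case",c,c.mean(0),np.linalg.norm(np.roll(c,1,0)-c,axis=1))
e=c[0]-c[3]+c[1]-c[2]; print("yaw",np.arctan2(e[1],e[0]))
mt=np.array([at("top",u,v,.003) for u,v in [(113,157),(183,144),(199,229),(130,243)]]);print("mat",mt,mt.mean(0))
print("blue caps",at("top",226,254,.132),at("top",332,262,.132),"turq",at("top",404,275,.125))
E
```

```text
tray [[ 0.6758  0.0913  0.012 ]
 [ 0.6441 -0.145   0.012 ]
 [ 0.4482 -0.1195  0.012 ]
 [ 0.4801  0.1168  0.012 ]] [ 0.562  -0.0141  0.012 ] [0.1973 0.2384 0.1975 0.2385]
yaw -0.1293238020472288
clear [[0.5195 0.0018 0.136 ]] foot [[0.5176 0.0011 0.03  ]]
amber [[ 0.5112 -0.0776  0.129 ]]
dish [[0.6005 0.0494 0.018 ]]
mag [[ 0.6077 -0.0777  0.018 ]
 [ 0.5657 -0.0744  0.018 ]
 [ 0.5684 -0.0164  0.018 ]
 [ 0.6094 -0.0086  0.018 ]]
case [[ 0.5152 -0.2409  0.024 ]
 [ 0.4968 -0.3582  0.024 ]
 [ 0.4065 -0.3432  0.024 ]
 [ 0.4247 -0.2282  0.024 ]] [ 0.4608 -0.2926  0.024 ] [0.0914 0.1187 0.0915 0.1164]
yaw -0.1516645641558662
mat [[0.5737 0.3903 0.003 ]
 [0.5993 0.2328 0.003 ]
 [0.4081 0.1999 0.003 ]
 [0.3805 0.354  0.003 ]] [0.4904 0.2942 0.003 ]
blue caps [0.3616 0.1218 0.132 ] [ 0.3419 -0.0793  0.132 ] turq [ 0.3134 -0.217   0.125 ]
```

```bash
cat >> h.py <<'E'
def plan(target,yaw=None,step=.04):
    """world delta -> tool axes; yaw = wanted angle of tool z (jaw) in world xy, mod pi"""
    o=bot.get_obs(); M=R.from_quat(o["tool_rot"]).as_matrix()
    print("clk",round(o["clock"],2),"pos",o["eef_pos"],"tip-dir",M[:,0],"jawyaw",round(np.arctan2(M[1,2],M[0,2]),4),"w",round(o["grip_width"],4),"F",o["ft_force"],"j",o["joint_pos"])
    d=M.T@(np.asarray(target)-o["eef_pos"]); n=int(np.ceil(np.linalg.norm(d)/step))
    print("tool delta",d,"rows",n,"each",d/max(n,1))
    # tilt correction + yaw as tool rotvec
    cur=np.arctan2(M[1,2],M[0,2]); y=cur if yaw is None else cur+((yaw-cur+np.pi/2)%np.pi-np.pi/2)
    z=np.array([np.cos(y),np.sin(y),0]); x=np.array([0,0,-1.]); W=np.stack([x,np.cross(z,x),z],1)
    rv=R.from_matrix(M.T@W).as_rotvec(); print("turn",rv,"rows",int(np.ceil(np.linalg.norm(rv)/.12)))
    d2=W.T@(np.asarray(target)-o["eef_pos"]); print("tool delta after turn",d2)
E
python3 - <<'E'
from h import *
plan([.5195,.0018,.4],-.129)
E
```

```text
clk 0.15 pos [ 0.1265 -0.4835  0.404 ] tip-dir [-0.0004  0.0016 -1.    ] jawyaw -1.315 w 0.0856 F [ 0.4185 -0.2473 -0.243 ] j [-1.315   0.2413  0.004   1.3352  0.      1.5708]
tool delta [ 0.0046  0.503  -0.3701] rows 16 each [ 0.0003  0.0314 -0.0231]
turn [-1.186  -0.0015 -0.001 ] rows 10
tool delta after turn [0.004  0.5319 0.3273]
```

arm_command(moves=[0,0.04,0.002,-0.079,0,0,-1,0,0.04,0.002,-0.079,0,0,-1,0,0.04,0.002,-0.079,0,0,-1,0,0.04,0.002,-0.079,0,0,-1,0,0.04,0.002,-0.079,0,0,-1,0,0.04,0.002,-0.079,0,0,-1,0,0.04,0.002,-0.079,0,0,-1,0,0.04,0.002,-0.079,0,0,-1,0,0.04,0.002,-0.079,0,0,-1,0,0.04,0.002,-0.079,0,0,-1,0,0.04,0.002,-0.079,0,0,-1,0,0.04,0.002,-0.079,0,0,-1,0,0.04,0.002,-0.079,0,0,-1,0,0.04,0.002,-0.079,0,0,-1,0,0.04,0.002,-0.079,0,0,-1])

```text
clock: 1.4
eef_pos: [0.5431, -0.0819, 0.3957]
tool_rot: [0.034, 0.709, -0.032, 0.704]
ft_force: [0.6, -0.6, 0.4]
grip_width: 0.0857
```

```bash
python3 - <<'E'
from h import *
plan([.5195,.0018,.36],-.129)
E
```

```text
clk 1.4 pos [ 0.5431 -0.0819  0.3957] tip-dir [-0.0077  0.0032 -1.    ] jawyaw -0.094 w 0.0857 F [ 0.5988 -0.5791  0.4386] j [-0.1502  0.3461  0.1263  1.3591  0.002   1.5146]
tool delta [ 0.0361  0.081  -0.031 ] rows 3 each [ 0.012   0.027  -0.0103]
turn [ 0.035  -0.008  -0.0023] rows 1
tool delta after turn [ 0.0357  0.08   -0.0341]
```

arm_command(moves=[0,0,0,0.035,-0.008,-0.002,-1,0.0,0.04,-0.017,0,0,0,-1,0.0,0.04,-0.017,0,0,0,-1,0,0,0,0,0,0,-1])

```text
clock: 1.73
eef_pos: [0.5222, 0.0051, 0.3931]
tool_rot: [0.042, 0.707, -0.04, 0.705]
ft_force: [-0.6, -0.5, -1.1]
grip_width: 0.0853
```

```bash
python3 - <<'E'
from h import *
plan([.5195,.0018,.281],-.129)
o=snap("wrist","w1")
T=wristT(o)
print(proj("wrist",[.5195,.0018,.136],T),proj("wrist",[.5112,-.0776,.129],T))
E
```

```text
clk 1.73 pos [0.5222 0.0051 0.3931] tip-dir [-0.0026  0.0037 -1.    ] jawyaw -0.1161 w 0.0853 F [-0.5595 -0.4725 -1.1335] j [0.0089 0.291  0.042  1.3244 0.0037 1.6958]
tool delta [ 0.1121 -0.004  -0.0019] rows 3 each [ 0.0374 -0.0013 -0.0006]
turn [ 0.0129 -0.0031 -0.0034] rows 1
tool delta after turn [ 0.1121 -0.0036 -0.0022]
[273.5965 224.0623] [274.855  308.2094]
```

View pics/w1.png

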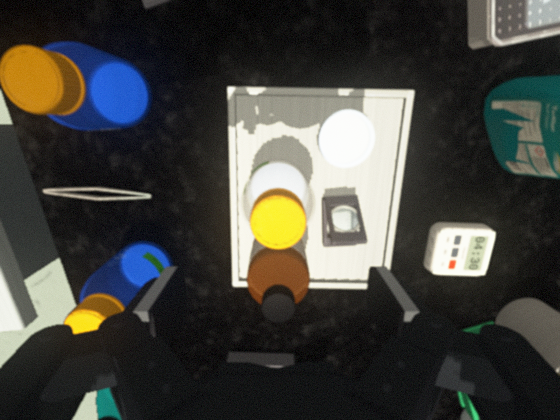

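```bash
python3 - <<'E'
from h import *
T=wristT()
print(at("wrist",278,220.5,.136,T),at("wrist",279,304,.129,T))
for p in [(228,88),(413,90),(384,290),(234,287)]: print(at("wrist",*p,.012,T))
print("dish",at("wrist",347,138,.018,T))
E
python3 - <<'E'
import cv2
a=cv2.imread("pics/w1.png")
cv2.imwrite("pics/w1b.png",cv2.resize(a[80:330,220:420],None,fx=3,fy=3,interpolation=2)[:600])
E
```

```text
[0.5241 0.0016 0.136 ] [ 0.5161 -0.0766  0.129 ]
[0.4843 0.1124 0.012 ]
[0.6777 0.0878 0.012 ]
[ 0.6439 -0.1488  0.012 ]
[ 0.4538 -0.1226  0.012 ]
dish [0.6049 0.047  0.018 ]
```

View pics/w1b.png

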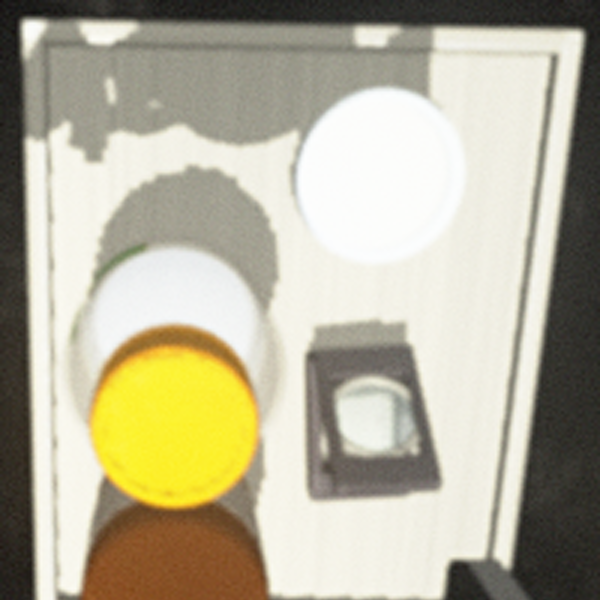

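arm_command(moves=[0.0,-0.0035,0.0,0.0,-0.003,-0.003,-1,0.038,0,0,0,0,0,-1,0.038,0,0,0,0,0,-1,0.0,0,0,0,0,0,-1])

```text
clock: 2.12
eef_pos: [0.5242, -0.0026, 0.3177]
tool_rot: [0.04, 0.703, -0.043, 0.709]
ft_force: [-2.3, 0.4, -1.9]
grip_width: 0.0856
```

```bash
python3 - <<'E'
from h import *
plan([.522,.0017,.281])
o=snap("wrist","w2")
T=wristT(o); print(proj("wrist",[.522,.0017,.136],T))
E
```

```text
clk 2.12 pos [ 0.5242 -0.0026  0.3177] tip-dir [ 0.0092 -0.0043 -0.9999] jawyaw -0.1173 w 0.0856 F [-2.3223  0.3856 -1.8624] j [-0.0039  0.3376 -0.0954  1.1286 -0.0043  1.6842]
tool delta [ 0.0366  0.0042 -0.003 ] rows 1 each [ 0.0366  0.0042 -0.003 ]
turn [-0.      0.0096  0.0032] rows 1
tool delta after turn [ 0.0367  0.004  -0.0026]
[267.0224 254.9579]
```

View pics/w2.png

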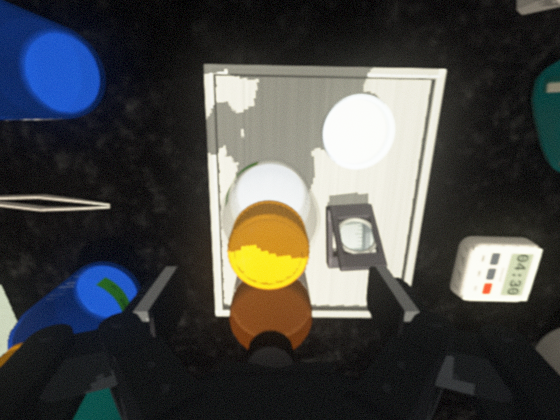

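arm_command(moves=[0.0,0.002,-0.002,0.0,0.009,0.003,-1,0,0,0,0,0,0,-1])

```text
clock: 2.33
eef_pos: [0.5242, -0.0024, 0.3232]
tool_rot: [0.043, 0.704, -0.043, 0.708]
ft_force: [-0.2, 0.6, -0.1]
grip_width: 0.0855
```

```bash
python3 - <<'E'
from h import *
plan([.522,.0017,.281])
o=snap("wrist","w3",(160,160,400,340),3)
T=wristT(o); print(proj("wrist",[.522,.0017,.136],T))
plan([.522,.0017,.281])
E
```

```text
clk 2.33 pos [ 0.5242 -0.0024  0.3232] tip-dir [ 0.0051 -0.0004 -1.    ] jawyaw -0.121 w 0.0855 F [-0.1501  0.554  -0.0703] j [-0.0046  0.335  -0.0839  1.1468 -0.0004  1.6873]
tool delta [ 0.0422  0.0038 -0.0029] rows 2 each [ 0.0211  0.0019 -0.0014]
turn [ 0.      0.0051 -0.0002] rows 1
tool delta after turn [ 0.0422  0.0038 -0.0027]
[268.7355 252.013 ]
clk 2.38 pos [ 0.5248 -0.0026  0.324 ] tip-dir [ 0.0078 -0.0008 -1.    ] jawyaw -0.1211 w 0.085 F [0.6129 0.4632 0.366 ] j [-0.0047  0.3343 -0.0828  1.1459 -0.0007  1.6872]
tool delta [ 0.0429  0.0039 -0.0036] rows 2 each [ 0.0215  0.0019 -0.0018]
turn [ 0.      0.0078 -0.0002] rows 1
tool delta after turn [ 0.043   0.0039 -0.0032]
```

View pics/w3.png

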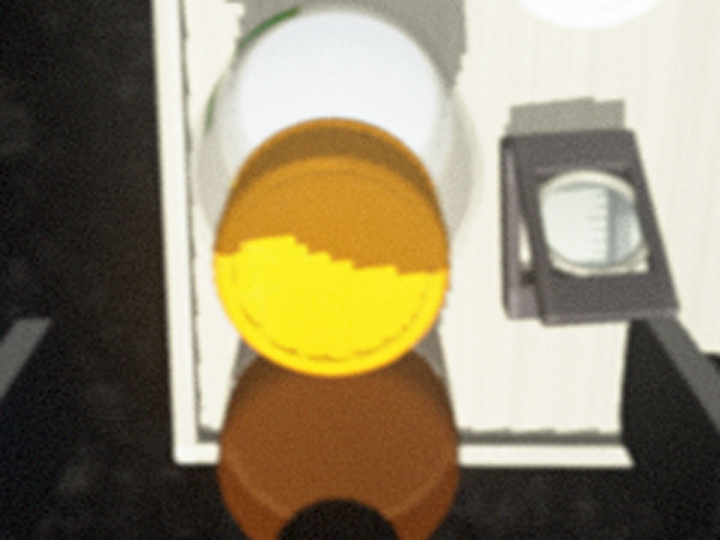

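arm_command(moves=[0.0,0.004,-0.001,0.0,0.006,0.0,-1,0.02,0.002,-0.001,0,0,0,-1,0.02,0,0,0,0,0,-1,0.002,0,0,0,0,0,-1])

```text
clock: 2.72
eef_pos: [0.5276, 0.0034, 0.2897]
tool_rot: [0.044, 0.699, -0.043, 0.712]
ft_force: [-0.3, -0.6, -1.0]
grip_width: 0.0854
```

```bash
python3 - <<'E'
from h import *
plan([.5228,.003,.281])
E
```

```text
clk 2.72 pos [0.5276 0.0034 0.2897] tip-dir [ 0.0183  0.0003 -0.9998] jawyaw -0.1231 w 0.0854 F [-0.2576 -0.5908 -0.9611] j [ 0.0064  0.3646 -0.1346  1.0533  0.0002  1.7002]
tool delta [ 0.0087 -0.001  -0.0049] rows 1 each [ 0.0087 -0.001  -0.0049]
turn [ 0.      0.0181 -0.0026] rows 1
tool delta after turn [ 0.0087 -0.001  -0.0047]
```

arm_command(moves=[0.004,0,-0.005,0.0,0.02,-0.002,-1,0.005,0,-0.001,0,0.002,0,-1,0,0,0,0,0,0,-1])

```text
clock: 2.97
eef_pos: [0.5223, 0.0046, 0.2832]
tool_rot: [0.044, 0.707, -0.043, 0.705]
ft_force: [-0.0, -0.4, -0.2]
grip_width: 0.0854
```

```bash
python3 - <<'E'
from h import *
plan([.5228,.003,.281])
E
```

```text
clk 2.97 pos [0.5223 0.0046 0.2832] tip-dir [-0.0022  0.0013 -1.    ] jawyaw -0.1227 w 0.0854 F [-0.0096 -0.3509 -0.1932] j [ 0.0084  0.3698 -0.1455  1.0576  0.0013  1.7019]
tool delta [ 0.0022 -0.0015  0.0007] rows 1 each [ 0.0022 -0.0015  0.0007]
turn [-0.     -0.0023 -0.001 ] rows 1
tool delta after turn [ 0.0022 -0.0015  0.0007]
```

Good. Close on the cap, then check the state.

arm_command(moves=[0.002,-0.0015,0,0,0,0,1,0,0,0,0,0,0,1,0,0,0,0,0,0,1,0,0,0,0,0,0,1,0,0,0,0,0,0,1,0,0,0,0,0,0,1])

```text
clock: 3.47
eef_pos: [0.5227, 0.003, 0.2837]
tool_rot: [0.044, 0.705, -0.043, 0.706]
ft_force: [-0.1, 0.9, -0.7]
grip_width: 0.0432
```

```bash
python3 - <<'E'
from h import *
plan([.5228,.003,.38])
E
```

```text
clk 3.47 pos [0.5227 0.003  0.2837] tip-dir [ 0.0011  0.0014 -1.    ] jawyaw -0.1227 w 0.0432 F [-0.1424  0.8918 -0.6535] j [ 0.0053  0.3687 -0.1459  1.0551  0.0014  1.6988]
tool delta [-0.0963  0.0002  0.0002] rows 3 each [-0.0321  0.0001  0.0001]
turn [ 0.      0.0009 -0.0015] rows 1
tool delta after turn [-0.0963  0.0001  0.0001]
```

arm_command(moves=[-0.02,0,0,0,0,0,1,-0.03,0,0,0,0,0,1,-0.03,0,0,0,0,0,1,-0.01,0.02,-0.001,0,0,0,1,0,0.035,-0.002,0,0,0,1,0,0.04,-0.0025,0,0,0,1,0,0.04,-0.0025,0,0,0,1,0,0.04,-0.0025,0,0,0,1,0,0.04,-0.0025,0,0,0,1,0,0.035,-0.002,0,0,0,1,0,0.03,-0.002,0,0,0,1,0,0.02,-0.001,0,0,0,1,0,0,0,0,0,0,1])

```text
clock: 4.55
eef_pos: [0.5417, 0.314, 0.3679]
tool_rot: [0.046, 0.711, -0.047, 0.7]
ft_force: [-0.4, 0.9, -4.0]
grip_width: 0.0435
```

```bash
python3 - <<'E'
from h import *
plan([.541,.303,.2827],-.1227)
snap("scene","s1")
E
```

```text
clk 4.55 pos [0.5417 0.314  0.3679] tip-dir [-0.015  -0.0013 -0.9999] jawyaw -0.1316 w 0.0435 F [-0.3956  0.9089 -3.9917] j [0.524  0.5177 0.3177 1.3844 0.0064 2.2264]
tool delta [ 0.0853 -0.0107  0.002 ] rows 3 each [ 0.0284 -0.0036  0.0007]
turn [-0.0089 -0.0147  0.0032] rows 1
tool delta after turn [ 0.0852 -0.011   0.0006]
```

View pics/s1.png

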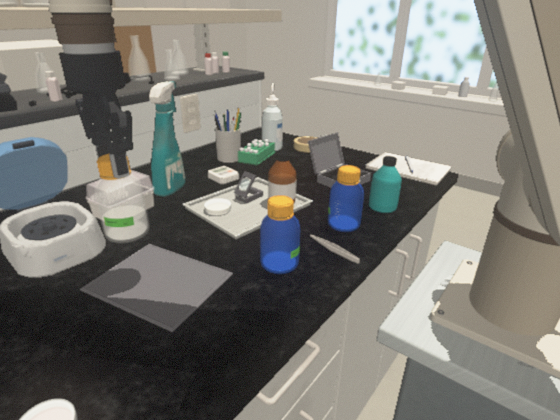

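arm_command(moves=[0.02,-0.006,0.001,-0.009,-0.014,0.003,1,0.03,-0.005,0.001,0,0,0,1,0.022,0,0,0,0,0,1,0,0,0,0,0,0,1])

```text
clock: 4.93
eef_pos: [0.5416, 0.2995, 0.2929]
tool_rot: [0.042, 0.706, -0.045, 0.706]
ft_force: [-1.0, -1.0, -4.1]
grip_width: 0.0433
```

```bash
python3 - <<'E'
from h import *
plan([.541,.303,.2827],-.1227)
E
```

```text
clk 4.93 pos [0.5416 0.2995 0.2929] tip-dir [-0.0007 -0.0041 -1.    ] jawyaw -0.1225 w 0.0433 F [-0.9755 -1.0118 -4.0835] j [ 0.5059  0.5401  0.1558  1.189  -0.0033  2.1992]
tool delta [ 0.0102  0.0034 -0.001 ] rows 1 each [ 0.0102  0.0034 -0.001 ]
turn [ 0.0002 -0.0002  0.0042] rows 1
tool delta after turn [ 0.0102  0.0034 -0.001 ]
```

arm_command(moves=[0.007,0,0,0,0,0.004,1,0.003,0,0,0,0,0,1,0.001,0,0,0,0,0,1])

```text
clock: 5.18
eef_pos: [0.5415, 0.2972, 0.2828]
tool_rot: [0.044, 0.707, -0.045, 0.705]
ft_force: [-2.9, 0.6, 3.6]
grip_width: 0.0435
```

```bash
python3 - <<'E'
from h import *
plan([.541,.303,.2827],-.1227)
E
```

```text
clk 5.18 pos [0.5415 0.2972 0.2828] tip-dir [-0.0025 -0.0004 -1.    ] jawyaw -0.1254 w 0.0435 F [-2.944   0.5505  3.6236] j [0.5018 0.5454 0.1369 1.1647 0.0009 2.198 ]
tool delta [ 0.0001  0.0057 -0.0013] rows 1 each [ 0.0001  0.0057 -0.0013]
turn [-0.0027 -0.0025  0.0007] rows 1
tool delta after turn [ 0.0001  0.0057 -0.0012]
```

arm_command(moves=[0,0,0,0,0,0,-1,0,0,0,0,0,0,-1,0,0,0,0,0,0,-1,-0.005,0,0,0,0,0,-1,-0.035,0,0,0,0,0,-1,-0.04,0,0,0,0,0,-1,-0.01,-0.04,0.002,0,0,0,-1,0,-0.04,0.002,0,0,0,-1,0,-0.04,0.002,0,0,0,-1,0,-0.04,0.002,0,0,0,-1,0,-0.04,0.002,0,0,0,-1,0,-0.04,0.002,0,0,0,-1,0,-0.04,0.002,0,0,0,-1,0,-0.035,0.002,0,0,0,-1,0,-0.03,0.002,0,0,0,-1,0,-0.02,0.001,0,0,0,-1,0,0,0,0,0,0,-1])

```text
clock: 6.6
eef_pos: [0.5197, -0.0786, 0.398]
tool_rot: [0.044, 0.689, -0.038, 0.722]
ft_force: [0.6, 1.1, 0.3]
grip_width: 0.0855
```

```bash
python3 - <<'E'
from h import *
plan([.5147,-.0765,.284],-.1227)
o=snap("wrist","w4")
T=wristT(o); print(proj("wrist",[.5147,-.0765,.129],T))
E
```

```text
clk 6.6 pos [ 0.5197 -0.0786  0.398 ] tip-dir [ 0.0473  0.0061 -0.9989] jawyaw -0.1167 w 0.0855 F [0.6297 1.0607 0.2891] j [-0.1533  0.2733  0.0303  1.2819  0.0133  1.5343]
tool delta [ 0.1137  0.0001 -0.0105] rows 3 each [ 0.0379  0.     -0.0035]
turn [ 0.0062  0.0463 -0.0117] rows 1
tool delta after turn [ 0.114   0.0014 -0.0052]
[253.6632 216.0445]
```

View pics/w4.png

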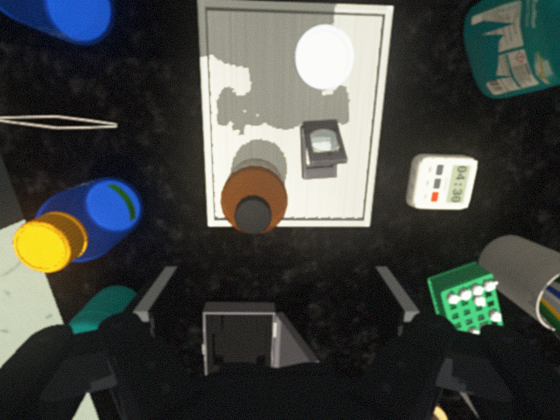

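arm_command(moves=[0,0.001,-0.006,0.006,0.046,-0.012,-1,0.038,0,0,0,0,0,-1,0.035,0,0,0,0,0,-1,0.01,0,0,0,0,0,-1,0,0,0,0,0,0,-1])

```text
clock: 7.07
eef_pos: [0.5164, -0.0725, 0.3194]
tool_rot: [0.043, 0.701, -0.042, 0.71]
ft_force: [-0.8, 0.3, 0.2]
grip_width: 0.0854
```

```bash
python3 - <<'E'
from h import *
plan([.5147,-.0765,.284],-.1227)
E
```

```text
clk 7.07 pos [ 0.5164 -0.0725  0.3194] tip-dir [ 0.0132  0.0005 -0.9999] jawyaw -0.1193 w 0.0854 F [-0.7502  0.3266  0.2182] j [-0.14    0.3295 -0.1025  1.1258  0.0024  1.5501]
tool delta [ 0.0353 -0.0043 -0.0017] rows 1 each [ 0.0353 -0.0043 -0.0017]
turn [ 0.0034  0.0131 -0.0021] rows 1
tool delta after turn [ 0.0354 -0.0042 -0.0012]
```

arm_command(moves=[0.01,-0.005,-0.002,0.003,0.013,-0.002,-1,0.02,0,0,0,0,0,-1,0.004,0,0,0,0.0,0,-1,0,0,0,0,0,0,-1])

```text
clock: 7.4
eef_pos: [0.5155, -0.0747, 0.2872]
tool_rot: [0.041, 0.705, -0.042, 0.707]
ft_force: [1.0, 0.4, 0.1]
grip_width: 0.0857
```

```bash
python3 - <<'E'
from h import *
plan([.5147,-.0765,.284],-.1227)
o=snap("wrist","w5")
T=wristT(o); print(proj("wrist",[.5147,-.0765,.129],T))
E
```

```text
clk 7.4 pos [ 0.5155 -0.0747  0.2872] tip-dir [ 0.0037 -0.0004 -1.    ] jawyaw -0.1173 w 0.0857 F [1.0423 0.4499 0.0751] j [-0.144   0.3609 -0.1473  1.0588  0.0001  1.5441]
tool delta [ 0.0032 -0.0018 -0.0006] rows 1 each [ 0.0032 -0.0018 -0.0006]
turn [ 0.0054  0.0038 -0.0001] rows 1
tool delta after turn [ 0.0032 -0.0018 -0.0006]
[272.5626 289.1375]
```

View pics/w5.png

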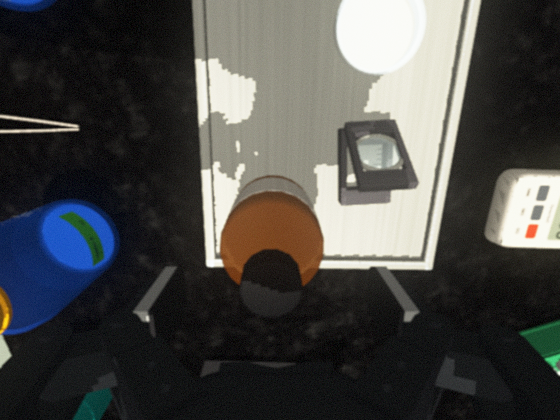

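arm_command(moves=[0.002,-0.002,0,0,0.003,0,-1,0.001,0,0,0,0,0,1,0,0,0,0,0,0,1,0,0,0,0,0,0,1,0,0,0,0,0,0,1,0,0,0,0,0,0,1,0,0,0,0,0,0,1,0,0,0,0,0,0,1])

```text
clock: 8.12
eef_pos: [0.5168, -0.0772, 0.2893]
tool_rot: [0.041, 0.703, -0.042, 0.709]
ft_force: [0.3, 0.7, -0.7]
grip_width: 0.0277
```

```bash
python3 - <<'E'
from h import *
plan([.5147,-.0765,.284],-.1227)
E
```

```text
clk 8.12 pos [ 0.5168 -0.0772  0.2893] tip-dir [ 0.008  -0.0011 -1.    ] jawyaw -0.1174 w 0.0277 F [ 0.2903  0.6777 -0.7034] j [-0.1483  0.36   -0.1426  1.0601  0.0001  1.5399]
tool delta [ 0.0053  0.0004 -0.0022] rows 1 each [ 0.0053  0.0004 -0.0022]
turn [0.0053 0.0081 0.0002] rows 1
tool delta after turn [ 0.0053  0.0004 -0.0021]
```

arm_command(moves=[-0.01,0,0,0,0,0,1,-0.02,0,0,0,0,0,1,-0.03,0,0,0,0,0,1,-0.03,0,0,0,0,0,1,-0.01,0,0,0,0,0,1,0,0,0,0,0,0,1])

```text
clock: 8.62
eef_pos: [0.5144, -0.0769, 0.3921]
tool_rot: [0.042, 0.707, -0.041, 0.705]
ft_force: [1.0, -0.7, -1.7]
grip_width: 0.0275
```

```bash
python3 - <<'E'
from h import *
plan([.439,.285,.2883],-.1174)
snap("scene","s2",(150,100,400,260),3)
E
```

```text
clk 8.62 pos [ 0.5144 -0.0769  0.3921] tip-dir [-0.0021  0.0004 -1.    ] jawyaw -0.1175 w 0.0275 F [ 1.0358 -0.7146 -1.656 ] j [-0.1483  0.2869  0.034   1.32    0.0001  1.5399]
tool delta [ 0.1041  0.3505 -0.117 ] rows 10 each [ 0.0104  0.0351 -0.0117]
turn [-0.0001 -0.0021 -0.0001] rows 1
tool delta after turn [ 0.1038  0.3505 -0.1172]
```

View pics/s2.png

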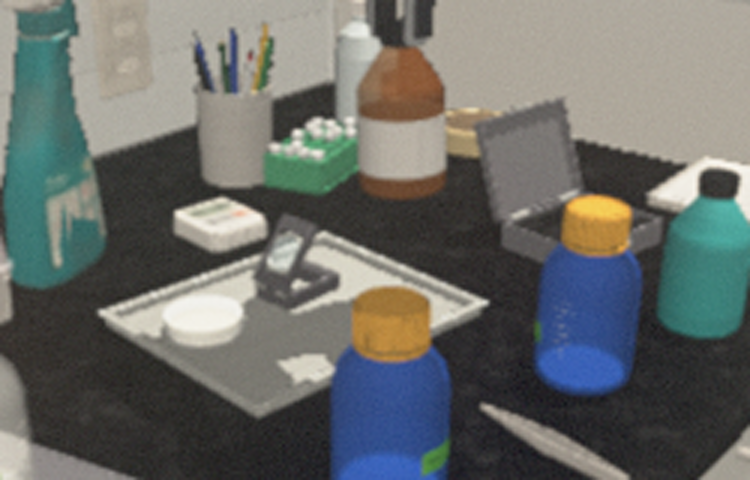

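arm_command(moves=[0,0.02,-0.004,0,0,0,1,0,0.035,-0.009,0,0,0,1,0,0.038,-0.013,0,0,0,1,0,0.038,-0.013,0,0,0,1,0,0.038,-0.013,0,0,0,1,0,0.038,-0.013,0,0,0,1,0,0.038,-0.013,0,0,0,1,0,0.038,-0.013,0,0,0,1,0,0.034,-0.013,0,0,0,1,0,0.022,-0.008,0,0,0,1,0,0.01,-0.004,0,0,0,1,0,0,0,0,0,0,1])

```text
clock: 9.67
eef_pos: [0.4351, 0.2968, 0.375]
tool_rot: [0.04, 0.713, -0.048, 0.698]
ft_force: [0.5, 0.5, -2.4]
grip_width: 0.0278
```

```bash
python3 - <<'E'
from h import *
plan([.439,.285,.2883],-.1174)
snap("top","t2",(90,120,300,280),3)
E
```

```text
clk 9.67 pos [0.4351 0.2968 0.375 ] tip-dir [-0.0224 -0.0089 -0.9997] jawyaw -0.1248 w 0.0278 F [ 0.4923  0.5022 -2.4179] j [0.5974 0.3184 0.0324 1.3084 0.0052 2.2928]
tool delta [ 0.0867 -0.0102  0.0072] rows 3 each [ 0.0289 -0.0034  0.0024]
turn [-0.0073 -0.0212  0.0116] rows 1
tool delta after turn [ 0.0867 -0.0113  0.0052]
```

View pics/t2.png

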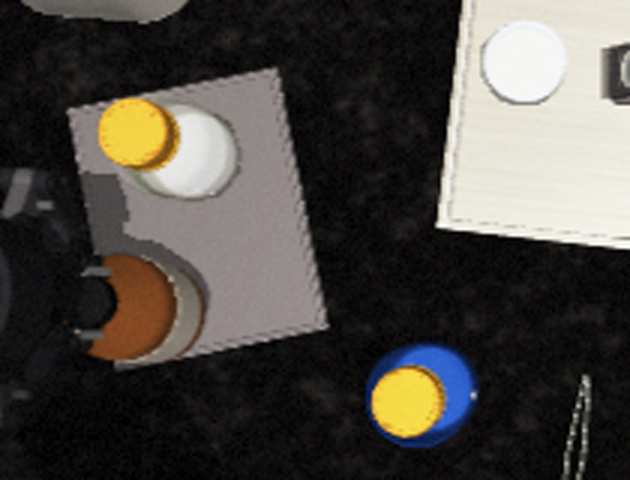

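arm_command(moves=[0.015,-0.008,0.003,-0.007,-0.021,0.012,1,0.03,-0.006,0.002,0,0,0,1,0.028,0,0,0,0,0,1,0.006,0,0,0,0,0,1,0,0,0,0,0,0,1])

```text
clock: 10.13
eef_pos: [0.4388, 0.2758, 0.2919]
tool_rot: [0.042, 0.706, -0.045, 0.706]
ft_force: [-0.7, 0.1, -2.4]
grip_width: 0.0282
```

```bash
python3 - <<'E'
from h import *
plan([.439,.28,.2883],-.1174)
E
```

```text
clk 10.13 pos [0.4388 0.2758 0.2919] tip-dir [-0.0003 -0.0044 -1.    ] jawyaw -0.1221 w 0.0282 F [-0.7008  0.1313 -2.3754] j [ 0.5621  0.3545 -0.1435  1.0755 -0.0036  2.255 ]
tool delta [ 0.0036  0.0042 -0.0003] rows 1 each [ 0.0036  0.0042 -0.0003]
turn [-0.0047  0.0002  0.0044] rows 1
tool delta after turn [ 0.0036  0.0041 -0.0003]
```

arm_command(moves=[0.003,0,0,0,0,0.004,1,0.003,0,0,0,0,0,1,0,0,0,0,0,0,1])

```text
clock: 10.38
eef_pos: [0.4401, 0.2748, 0.29]
tool_rot: [0.045, 0.705, -0.043, 0.706]
ft_force: [0.6, 0.0, -1.7]
grip_width: 0.028
```

```bash
python3 - <<'E'
from h import *
plan([.439,.28,.2883],-.1174)
E
```

```text
clk 10.38 pos [0.4401 0.2748 0.29  ] tip-dir [ 0.0022  0.0036 -1.    ] jawyaw -0.125 w 0.028 F [ 0.5848  0.0491 -1.6637] j [ 0.5577  0.3546 -0.1489  1.0635  0.0019  2.2535]
tool delta [ 0.0017  0.005  -0.0017] rows 1 each [ 0.0017  0.005  -0.0017]
turn [-0.0076  0.0017 -0.0038] rows 1
tool delta after turn [ 0.0017  0.005  -0.0017]
```

arm_command(moves=[0.003,0,0,0,0,-0.003,1,0.003,0,0,0,0,0,1,0,0,0,0,0,0,1])

```text
clock: 10.63
eef_pos: [0.4417, 0.2756, 0.2893]
tool_rot: [0.047, 0.703, -0.042, 0.709]
ft_force: [0.3, 0.1, -2.2]
grip_width: 0.0279
```

```bash
python3 - <<'E'
from h import *
plan([.439,.28,.2883],-.1174)
E
```

```text
clk 10.63 pos [0.4417 0.2756 0.2893] tip-dir [ 0.009   0.0069 -0.9999] jawyaw -0.1256 w 0.0279 F [ 0.2984  0.0993 -2.2302] j [ 0.5576  0.3553 -0.1498  1.0544  0.0011  2.254 ]
tool delta [ 0.001   0.004  -0.0032] rows 1 each [ 0.001   0.004  -0.0032]
turn [-0.0082  0.0081 -0.008 ] rows 1
tool delta after turn [ 0.001   0.004  -0.0032]
```

arm_command(moves=[0.003,0,-0.001,0,0.009,-0.007,1,0.004,0,0,0,0.001,0,1,0.002,0,0,0,0.001,0,1])

```text
clock: 10.88
eef_pos: [0.4424, 0.2778, 0.2885]
tool_rot: [0.048, 0.704, -0.04, 0.708]
ft_force: [-4.0, -0.8, 3.1]
grip_width: 0.0282
```

```bash
python3 - <<'E'
from h import *
plan([.439,.28,.2883],-.1174)
E
```

```text
clk 10.88 pos [0.4424 0.2778 0.2885] tip-dir [ 0.0064  0.0109 -0.9999] jawyaw -0.1249 w 0.0282 F [-4.0145 -0.7692  3.1298] j [ 0.5592  0.3594 -0.146   1.0541  0.0059  2.2549]
tool delta [ 0.0002  0.0017 -0.0037] rows 1 each [ 0.0002  0.0017 -0.0037]
turn [-0.0074  0.0051 -0.0116] rows 1
tool delta after turn [ 0.0002  0.0018 -0.0037]
```

arm_command(moves=[0,0,0,0,0,0,-1,0,0,0,0,0,0,-1,0,0,0,0,0,0,-1,-0.005,0,0,0,0,0,-1,-0.035,0,0,0,0,0,-1,-0.04,0,0,0,0,0,-1,-0.02,0,0,0,0,0,-1])

```text
clock: 11.47
eef_pos: [0.4407, 0.276, 0.3857]
tool_rot: [0.045, 0.708, -0.044, 0.704]
ft_force: [-0.1, 0.6, 0.3]
grip_width: 0.0853
```

```bash
python3 - <<'E'
from h import *
plan([.58,-.03,.4],-.1174)
im=bot.camera("top")[:,:,::-1]; cv2.imwrite("pics/t3_full.png",im)
cv2.imwrite("pics/t3.png",cv2.resize(im[110:180,240:350],None,fx=7,fy=7,interpolation=2))
im=bot.camera("scene")[:,:,::-1]; cv2.imwrite("pics/s3_full.png",im)
cv2.imwrite("pics/s3.png",cv2.resize(im[160:240,180:330],None,fx=5,fy=5,interpolation=2))
E
```

```text
clk 11.47 pos [0.4407 0.276  0.3857] tip-dir [-0.0052  0.0018 -1.    ] jawyaw -0.1248 w 0.0853 F [-0.1085  0.6321  0.2573] j [0.5584 0.2906 0.0221 1.3058 0.0043 2.254 ]
tool delta [-0.0155 -0.2862  0.1762] rows 9 each [-0.0017 -0.0318  0.0196]
turn [-0.0074 -0.0054 -0.0011] rows 1
tool delta after turn [-0.0143 -0.2876  0.1741]
```

View pics/t3.png

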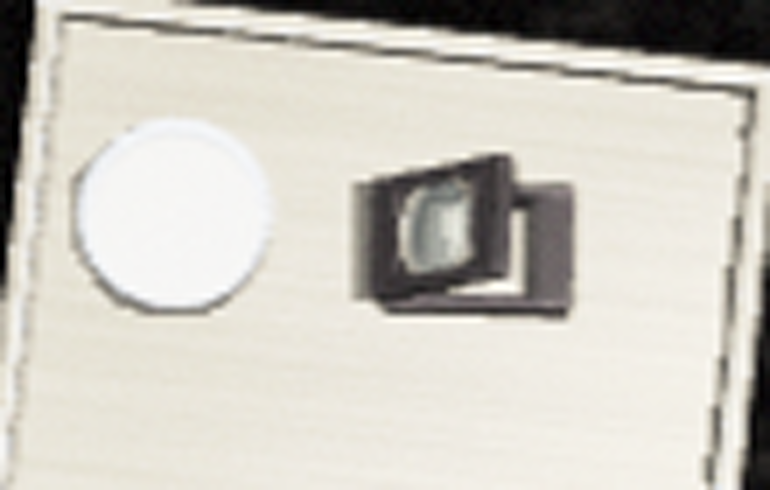

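View pics/s3.png

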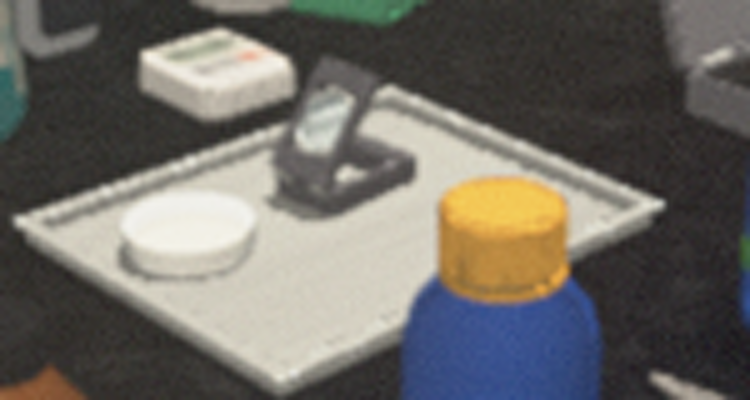

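View pics/t3_full.png

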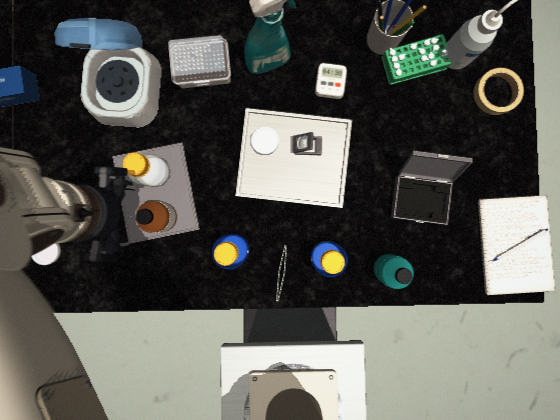

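```bash
python3 - <<'E'
from h import *
def t(pts,z,f=7,x0=240,y0=110):
    return np.array([at("top",(u+.5)/f-.5+x0,(v+.5)/f-.5+y0,z) for u,v in pts])
b=t([(576,185),(571,310),(384,308),(372,183)],.018); print(b,b.mean(0),np.linalg.norm(np.roll(b,1,0)-b,axis=1))
e=b[3]-b[0]+b[2]-b[1]; print("yaw x",np.arctan2(e[1],e[0]))
for a in (.7,.8,.9,1.,1.1):
    z=.018+.06*np.sin(a); print(a,t([(507,155),(512,275)],z), .06*np.cos(a))
print("dish",t([(174,213)],.018))
E
```

```text
[[ 0.6069 -0.0774  0.018 ]
 [ 0.5674 -0.0748  0.018 ]
 [ 0.5694 -0.0161  0.018 ]
 [ 0.609  -0.0132  0.018 ]] [ 0.5881 -0.0454  0.018 ] [0.0642 0.0396 0.0588 0.0397]
yaw x 1.5369342319434711
0.7 [[ 0.6084 -0.0531  0.0567]
 [ 0.572  -0.0537  0.0567]] 0.04589053123706931
0.8 [[ 0.6074 -0.0528  0.061 ]
 [ 0.5713 -0.0534  0.061 ]] 0.04180240256082992
0.9 [[ 0.6066 -0.0525  0.065 ]
 [ 0.5706 -0.0531  0.065 ]] 0.037296598096239864
1.0 [[ 0.6058 -0.0522  0.0685]
 [ 0.5699 -0.0528  0.0685]] 0.032418138352088385
1.1 [[ 0.6052 -0.052   0.0715]
 [ 0.5694 -0.0526  0.0715]] 0.02721576728553464
dish [[0.601  0.0493 0.018 ]]
```

arm_command(moves=[0,-0.02,0.012,0,0,0,1,0,-0.03,0.019,0,0,0,1,0,-0.032,0.02,0,0,0,1,0,-0.032,0.02,0,0,0,1,0,-0.032,0.02,0,0,0,1,0,-0.032,0.02,0,0,0,1,0,-0.032,0.02,0,0,0,1,0,-0.032,0.02,0,0,0,1,0,-0.028,0.018,0,0,0,1,0,-0.02,0.012,0,0,0,1,0,-0.01,0.006,-0.09,0,0,1,0,0,0,0,0,0,1])

```text
clock: 12.57
eef_pos: [0.5965, -0.0585, 0.3714]
tool_rot: [0.01, 0.712, -0.008, 0.702]
ft_force: [0.1, 0.6, -0.3]
grip_width: -0.0003
```

```bash
python3 - <<'E'
from h import *
plan([.590,-.045,.28],-.034)
o=snap("wrist","w6")
E
```

```text
clk 12.57 pos [ 0.5965 -0.0585  0.3714] tip-dir [-0.0151  0.0037 -0.9999] jawyaw -0.026 w -0.0003 F [ 0.0855  0.6185 -0.2877] j [-0.0982  0.4613  0.2363  1.3611  0.0022  1.4986]
tool delta [ 0.0916  0.013  -0.0054] rows 3 each [ 0.0305  0.0043 -0.0018]
turn [ 0.008  -0.0152 -0.0033] rows 1
tool delta after turn [ 0.0914  0.0132 -0.0069]
```

View pics/w6.png

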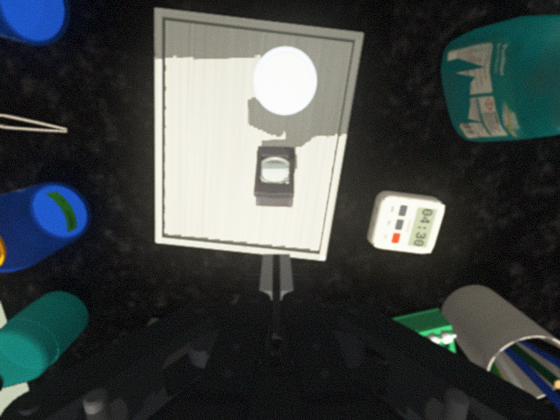

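```bash
python3 - <<'E'
from h import *
T=wristT()
for p in [(255,204),(292,205),(259,148),(294,148)]: print(at("wrist",*p,.018,T))
print("dish",at("wrist",285,80,.018,T))
a=cv2.imread("pics/w6.png"); cv2.imwrite("pics/w6b.png",cv2.resize(a[130:220,230:330],None,fx=6,fy=6,interpolation=2))
E
```

```text
[ 0.5675 -0.0709  0.018 ]
[ 0.6074 -0.0729  0.018 ]
[ 0.5743 -0.0115  0.018 ]
[ 0.6101 -0.0124  0.018 ]
dish [0.6021 0.0523 0.018 ]
```

View pics/w6b.png

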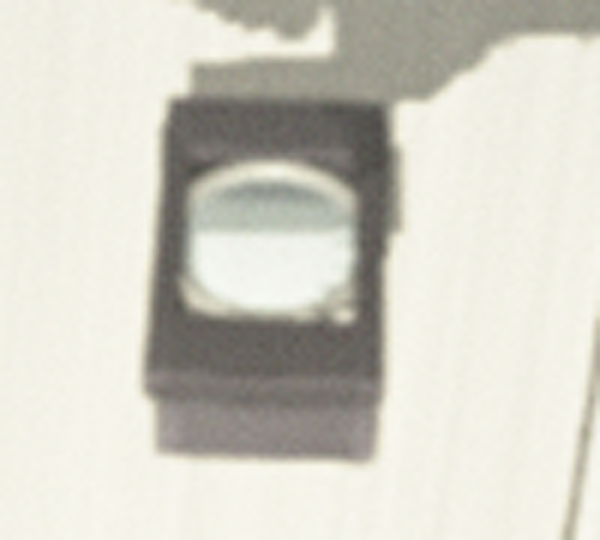

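arm_command(moves=[0.03,0.005,-0.003,0.016,-0.015,-0.003,1,0.04,0.006,-0.003,0,0,0,1,0.025,0,0,0,0,0,1,0,0,0,0,0,0,1])

```text
clock: 12.95
eef_pos: [0.589, -0.0429, 0.2738]
tool_rot: [0.019, 0.706, -0.018, 0.708]
ft_force: [-1.3, 0.5, -0.6]
grip_width: 0.0001
```

```bash
python3 - <<'E'
from h import *
plan([.589,-.045,.2],-.05)
E
```

```text
clk 12.95 pos [ 0.589  -0.0429  0.2738] tip-dir [ 0.0022  0.002  -1.    ] jawyaw -0.0521 w 0.0001 F [-1.3177  0.4528 -0.5653] j [-0.0733  0.5002  0.0354  1.1039  0.0022  1.5496]
tool delta [ 0.0738 -0.0022 -0.    ] rows 2 each [ 0.0369 -0.0011 -0.    ]
turn [-0.0021  0.0021 -0.0021] rows 1
tool delta after turn [ 0.0738 -0.002   0.0001]
```

arm_command(moves=[0.02,-0.002,0,0,0.002,0,1,0.015,0,0,0,0,0,1,0.01,0,0,0,0,0,1,0.01,0,0,0,0,0,1,0.008,0,0,0,0,0,1,0.006,0,0,0,0,0,1])

```text
clock: 13.45
eef_pos: [0.5903, -0.0415, 0.2111]
tool_rot: [0.017, 0.703, -0.021, 0.71]
ft_force: [-0.7, -0.1, -0.1]
grip_width: -0.0001
```

```bash
python3 - <<'E'
from h import *
plan([.589,-.045,.198],-.05)
E
```

```text
clk 13.45 pos [ 0.5903 -0.0415  0.2111] tip-dir [ 0.0096 -0.0055 -0.9999] jawyaw -0.0537 w -0.0001 F [-0.6954 -0.0811 -0.0738] j [-0.0691  0.5617 -0.042   0.9571 -0.0049  1.5554]
tool delta [ 0.0131 -0.0035 -0.0013] rows 1 each [ 0.0131 -0.0035 -0.0013]
turn [-0.0037  0.0099  0.005 ] rows 1
tool delta after turn [ 0.0131 -0.0035 -0.0012]
```

arm_command(moves=[0.005,-0.002,-0.001,0,0.009,0.005,1,0.005,0,0,0,0,0,1,0.004,0,0,0,0,0,1,0.002,0,0,0,0,0,1])

```text
clock: 13.78
eef_pos: [0.5896, -0.042, 0.1961]
tool_rot: [0.019, 0.706, -0.018, 0.707]
ft_force: [-7.4, -0.9, 22.4]
grip_width: 0.0001
```

```bash
python3 - <<'E'
from h import *
plan([.589,-.045,.198],-.05)
snap("scene","s4",(180,140,330,240),5)
E
```

```text
clk 13.78 pos [ 0.5896 -0.042   0.1961] tip-dir [ 0.0014  0.0022 -1.    ] jawyaw -0.0526 w 0.0001 F [-7.356  -0.8857 22.4316] j [-0.0717  0.581  -0.0532  0.9353  0.0023  1.5517]
tool delta [-0.002  -0.003  -0.0004] rows 1 each [-0.002  -0.003  -0.0004]
turn [-0.0026  0.0013 -0.0022] rows 1
tool delta after turn [-0.0019 -0.003  -0.0004]
```

View pics/s4.png

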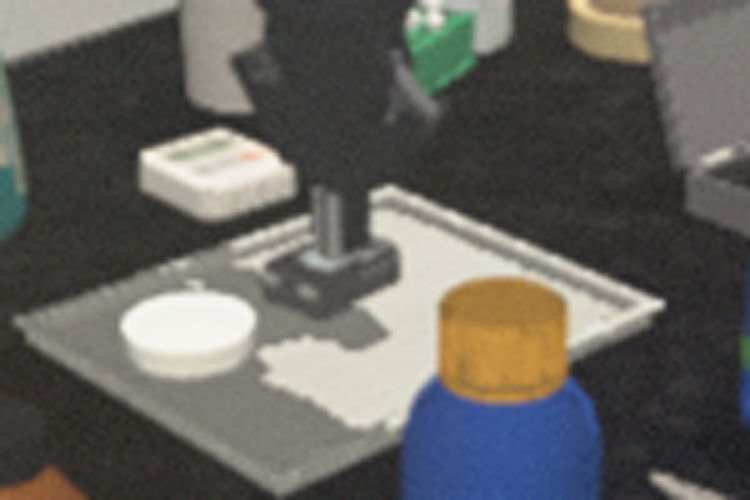

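arm_command(moves=[-0.01,0,0,0,0,0,1,-0.03,0,0,0,0,0,0,-0.03,0,0,0,0,0,-0.4,-0.005,0,0,0,0,0,-0.4,0,0,0,0,0,0,-0.4,0,0,0,0,0,0,-0.4])

```text
clock: 14.33
eef_pos: [0.5893, -0.0416, 0.2753]
tool_rot: [0.02, 0.707, -0.017, 0.707]
ft_force: [0.3, 0.8, 0.2]
grip_width: 0.0593
```

```bash
python3 - <<'E'
from h import *
plan([.589,-.044,.165],-.05)
o=snap("wrist","w7"); T=wristT(o)
for p in [(.589,-.044,.025),(.569,-.074,.025),(.609,-.074,.025),(.609,-.014,.025),(.569,-.014,.025)]: print(proj("wrist",p,T))
E
```

```text
clk 14.33 pos [ 0.5893 -0.0416  0.2753] tip-dir [ 0.0009  0.0038 -1.    ] jawyaw -0.0526 w 0.0593 F [0.2918 0.842  0.2055] j [-0.0714  0.4999  0.0392  1.1095  0.0039  1.5521]
tool delta [ 0.1103 -0.0028 -0.0002] rows 3 each [ 0.0368 -0.0009 -0.0001]
turn [-0.0026  0.0007 -0.0038] rows 1
tool delta after turn [ 0.1103 -0.0024 -0.0002]
[275.0536 225.6199]
[251.4506 263.117 ]
[302.7282 260.7249]
[300.5497 185.1152]
[245.3127 187.8938]
```

View pics/w7.png

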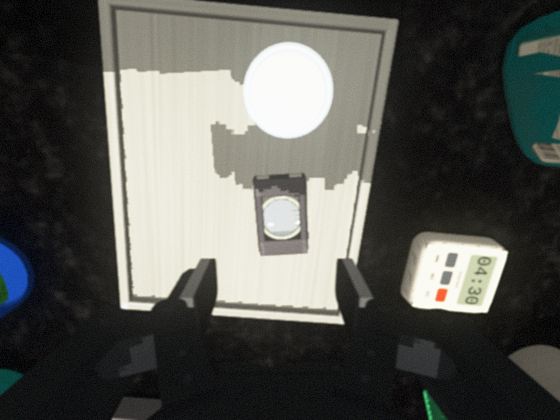

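```bash
python3 - <<'E'
from h import *
T=wristT()
a=cv2.imread("pics/w7.png"); cv2.imwrite("pics/w7b.png",cv2.resize(a[150:280,220:340],None,fx=5,fy=5,interpolation=2))
P=np.array([at("wrist",*p,.025,T) for p in [(260,253),(307,251),(304,173),(254,174)]]);print(P,P.mean(0))
E
```

```text
[[ 0.5759 -0.0655  0.025 ]
 [ 0.6121 -0.0657  0.025 ]
 [ 0.6113 -0.0052  0.025 ]
 [ 0.5757 -0.0041  0.025 ]] [ 0.5937 -0.0351  0.025 ]
```

View pics/w7b.png

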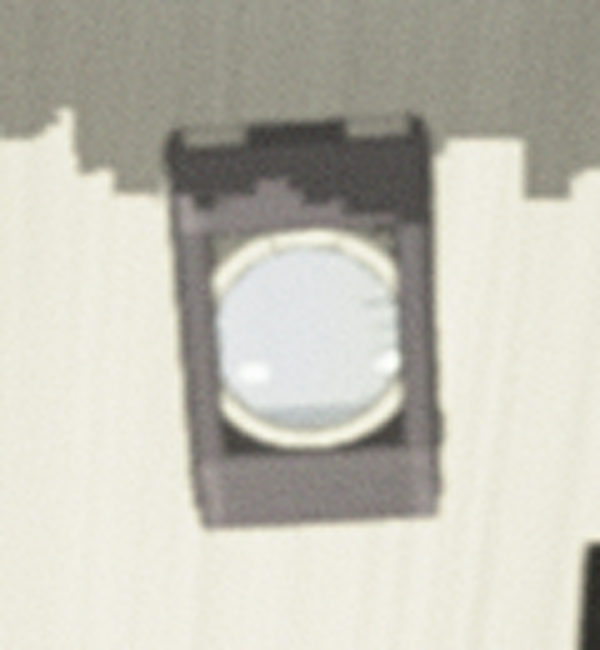

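```bash
python3 - <<'E'
from h import *
T=wristT()
print("dish",at("wrist",288,90,.018,T))
for z in (.004,.018): print(z,[at("wrist",220+u/5,150+v/5,z,T) for u,v in [(172,128),(425,122)]])
for p in [(103,5),(397,22),(345,322),(123,308)]: print("tray",at("wrist",*p,.012,T))
im=bot.camera("top")[:,:,::-1]; cv2.imwrite("pics/t4.png",cv2.resize(im[100:215,225:365],None,fx=5,fy=5,interpolation=2))
E
```

```text
dish [0.6024 0.0511 0.018 ]
0.004 [array([ 0.5742, -0.009 ,  0.004 ]), array([ 0.6138, -0.0101,  0.004 ])]
0.018 [array([ 0.5753, -0.0065,  0.018 ]), array([ 0.6126, -0.0075,  0.018 ])]
tray [0.4843 0.1095 0.012 ]
tray [0.6762 0.0898 0.012 ]
tray [ 0.645 -0.141  0.012]
tray [ 0.4531 -0.1171  0.012 ]
```

View pics/t4.png

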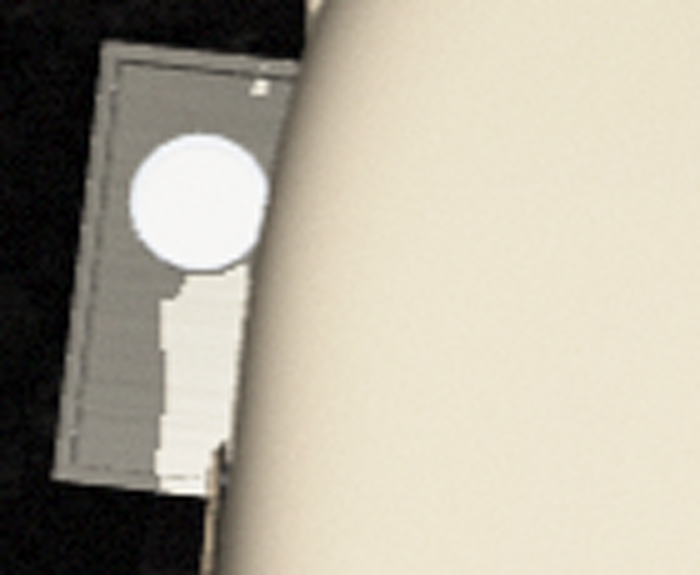

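arm_command(moves=[0.02,0.005,0.003,-0.05,0.001,-0.004,-0.4,0.035,0,0.001,0,0,0,-0.4,0.02,0,0,0,0,0,-0.4,0,0,0,0,0,0,-0.4])

```text
clock: 14.77
eef_pos: [0.5924, -0.0365, 0.1945]
tool_rot: [0.0, 0.708, -0.0, 0.706]
ft_force: [-1.6, -0.0, -0.4]
grip_width: 0.0602
```

```bash
python3 - <<'E'
from h import *
plan([.593,-.037,.178],0)
o=snap("wrist","w8"); T=wristT(o)
print([proj("wrist",p,T) for p in [(.5735,-.067,.025),(.6135,-.067,.025)]])
E
```

```text
clk 14.77 pos [ 0.5924 -0.0365  0.1945] tip-dir [-0.0038  0.0001 -1.    ] jawyaw -0.0003 w 0.0602 F [-1.5709 -0.0274 -0.4289] j [-0.0615  0.5889 -0.0435  0.9422 -0.0002  1.5097]
tool delta [ 0.0165 -0.0005  0.0006] rows 1 each [ 0.0165 -0.0005  0.0006]
turn [-0.0003 -0.0038 -0.0001] rows 1
tool delta after turn [ 0.0165 -0.0005  0.0006]
[array([240.5057, 325.5511]), array([316.296 , 325.8401])]
```

View pics/w8.png

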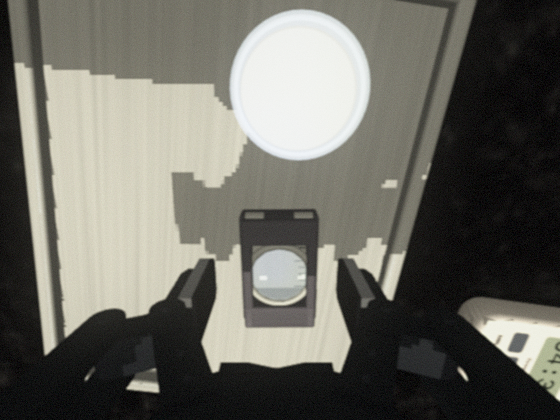

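arm_command(moves=[0.01,0,0.001,0,-0.003,0,-0.4,0.006,0,0,0,0,0,-0.4,0,0,0,0,0,0,-0.4])

```text
clock: 15.07
eef_pos: [0.594, -0.0366, 0.1791]
tool_rot: [0.0, 0.707, -0.0, 0.707]
ft_force: [-0.4, 0.2, -0.4]
grip_width: 0.0597
```

```bash
python3 - <<'E'
from h import *
plan([.593,-.037,.178],0)
E
```

```text
clk 15.07 pos [ 0.594  -0.0366  0.1791] tip-dir [-0.0002  0.     -1.    ] jawyaw -0.0007 w 0.0597 F [-0.3986  0.2421 -0.4474] j [-0.0615  0.6084 -0.0553  0.9072  0.      1.5099]
tool delta [ 0.0011 -0.0004 -0.001 ] rows 1 each [ 0.0011 -0.0004 -0.001 ]
turn [-0.0007 -0.0002 -0.    ] rows 1
tool delta after turn [ 0.0011 -0.0004 -0.001 ]
```

arm_command(moves=[0.001,0,0,0,0,0,1,0,0,0,0,0,0,1,0,0,0,0,0,0,1,0,0,0,0,0,0,1,0,0,0,0,0,0,1])

```text
clock: 15.48
eef_pos: [0.5951, -0.0368, 0.1809]
tool_rot: [0.0, 0.706, -0.0, 0.709]
ft_force: [0.7, -0.6, -1.6]
grip_width: 0.0383
```

```bash
python3 - <<'E'
from h import *
plan([.593,-.037,.178],0)
o=snap("wrist","w9",(160,160,400,360),3)
E
```

```text
clk 15.48 pos [ 0.5951 -0.0368  0.1809] tip-dir [ 0.0043 -0.0002 -1.    ] jawyaw -0.0009 w 0.0383 F [ 0.7264 -0.6227 -1.6426] j [-0.0618  0.6063 -0.0536  0.9066  0.      1.5099]
tool delta [ 0.0029 -0.0002 -0.0021] rows 1 each [ 0.0029 -0.0002 -0.0021]
turn [-0.0009  0.0043  0.0002] rows 1
tool delta after turn [ 0.0029 -0.0002 -0.0021]
```

View pics/w9.png

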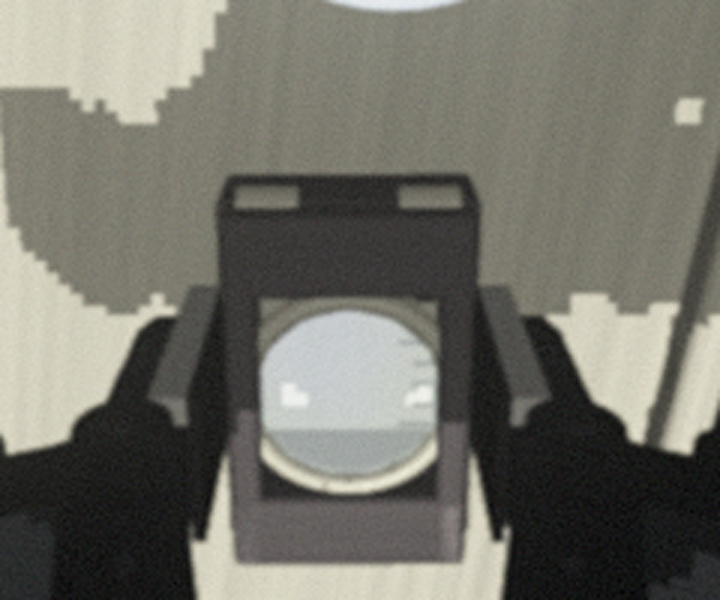

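arm_command(moves=[-0.02,0,0,0,0,0,1,-0.04,0,0,0,0,0,1,-0.04,0,0,0,0,0,1,-0.04,0,0,0,0,0,1,-0.02,0,0,0,0,0,1,0,-0.02,-0.01,0,0,0,1,0,-0.036,-0.018,0,0,0,1,0,-0.036,-0.018,0,0,0,1,0,-0.036,-0.018,0,0,0,1,0,-0.036,-0.018,0,0,0,1,0,-0.036,-0.018,0,0,0,1,0,-0.03,-0.016,0,0,0,1,0,-0.02,-0.01,0,0,0,1,0,0,0,0,0,0,1])

```text
clock: 16.7
eef_pos: [0.4643, -0.2946, 0.3493]
tool_rot: [-0.004, 0.704, 0.002, 0.71]
ft_force: [0.4, 0.3, -1.6]
grip_width: 0.0381
```

arm_command(moves=[0,0,0,-0.12,0,0,1,0,0,0,-0.12,0,0,1,0,0,0,-0.12,0,0,1,0,0,0,-0.12,0,0,1,0,0,0,-0.12,0,0,1,0,0,0,-0.12,0,0,1,0,0,0,-0.12,0,0,1,0,0,0,-0.12,0,0,1,0,0,0,-0.12,0,0,1,0,0,0,-0.12,0,0,1,0,0,0,-0.12,0,0,1,0,0,0,-0.08,0,0,1,0,0,0,0,0,0,1])

```text
clock: 17.78
eef_pos: [0.4644, -0.2904, 0.3488]
tool_rot: [-0.474, 0.523, 0.472, 0.528]
ft_force: [0.1, 0.1, -1.0]
grip_width: 0.0383
```

```bash
python3 - <<'E'
from h import *
plan([.463,-.292,.30],1.419)
o=snap("wrist","w10"); T=wristT(o)
c,s=np.cos(-.152),np.sin(-.152)
for x,y in [(-.046,.059),(.046,.059),(.046,-.059),(-.046,-.059)]: print(proj("wrist",[.463+c*x-s*y,-.292+s*x+c*y,.024],T))
E
```

```text
clk 17.78 pos [ 0.4644 -0.2904  0.3488] tip-dir [ 0.0072  0.0016 -1.    ] jawyaw 1.4661 w 0.0383 F [ 0.0726  0.1266 -1.0024] j [-0.56    0.3615  0.0246  1.2287  0.0052 -0.4553]
tool delta [ 0.0488  0.0016 -0.0019] rows 2 each [ 0.0244  0.0008 -0.0009]
turn [0.0471 0.0025 0.0069] rows 1
tool delta after turn [ 0.0488  0.0012 -0.0018]
[338.4175 147.9926]
[328.6008 239.3295]
[212.8243 234.231 ]
[211.6016 141.7429]
```

View pics/w10.png

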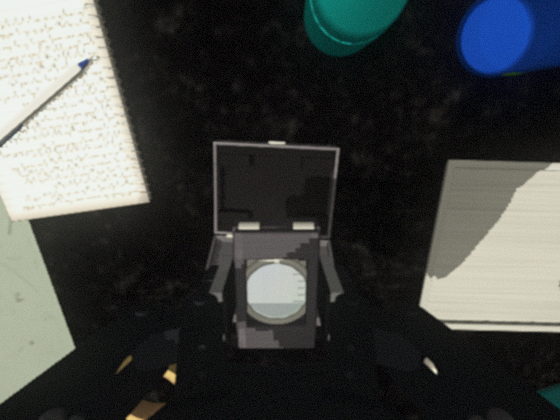

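```bash
python3 - <<'E'
from h import *
M=bot.get_calibration("wrist")["mount"]
# tool coords: x down, underside at .177, top at .156
for x,y,z in [(.156,-.03,.0185),(.156,-.03,-.0185),(.156,.03,.0185),(.156,.03,-.0185),(.177,.03,.02),(.177,.03,-.02),(.163,.03,.02),(.163,.03,-.02)]: print((x,y,z),proj("wrist",[x,y,z],M))
a=cv2.imread("pics/w10.png"); cv2.imwrite("pics/w10b.png",cv2.resize(a[130:370,190:360],None,fx=3,fy=3,interpolation=2)[:600])
cv2.imwrite("pics/w10c.png",cv2.resize(a[210:370,200:350],None,fx=4,fy=4,interpolation=2)[:600])
E
```

```text
(0.156, -0.03, 0.0185) [313.5453 342.1533]
(0.156, -0.03, -0.0185) [237.317  342.1107]
(0.156, 0.03, 0.0185) [318.72   225.6397]
(0.156, 0.03, -0.0185) [232.3947 225.5531]
(0.177, 0.03, 0.02) [316.1085 211.3133]
(0.177, 0.03, -0.02) [235.0278 211.2275]
(0.163, 0.03, 0.02) [319.9866 220.4088]
(0.163, 0.03, -0.02) [231.1345 220.3179]
```

View pics/w10c.png

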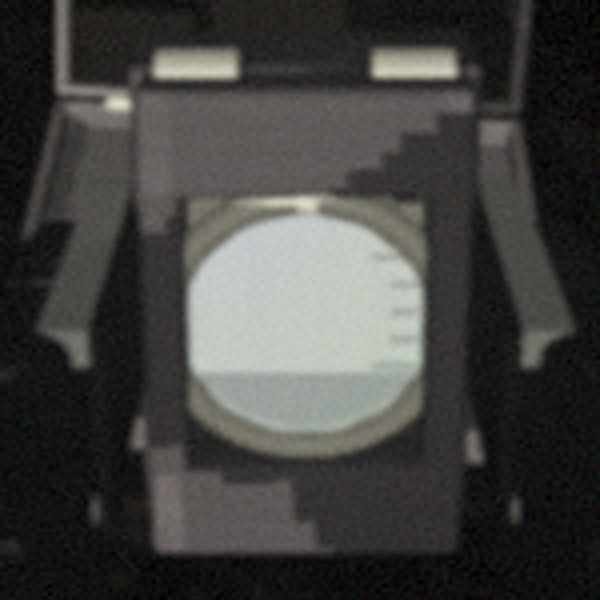

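arm_command(moves=[0,0,0,0.047,0.002,0.007,1,0.03,0.005,-0.001,0,0,0,1,0.04,0,0,0,0,0,1,0.02,0,0,0,0,0,1,0,0,0,0,0,0,1])

```text
clock: 18.25
eef_pos: [0.4617, -0.2896, 0.2596]
tool_rot: [-0.46, 0.539, 0.454, 0.541]
ft_force: [-0.8, 0.7, -0.9]
grip_width: 0.0384
```

```bash
python3 - <<'E'
from h import *
plan([.4595,-.2915,.21],1.419)
o=snap("wrist","w11"); T=wristT(o)
c,s=np.cos(-.152),np.sin(-.152)
for x,y in [(-.046,.059),(-.046,-.059)]: print(proj("wrist",[.463+c*x-s*y,-.292+s*x+c*y,.024],T))
E
```

```text
clk 18.25 pos [ 0.4617 -0.2896  0.2596] tip-dir [ 0.0083 -0.004  -1.    ] jawyaw 1.4042 w 0.0384 F [-0.7535  0.6934 -0.8615] j [-0.5605  0.4292 -0.122   1.0104  0.0011 -0.3939]
tool delta [ 0.0496  0.0023 -0.0021] rows 2 each [ 0.0248  0.0011 -0.001 ]
turn [-0.0148 -0.0026  0.0089] rows 1
tool delta after turn [ 0.0496  0.0019 -0.0022]
[362.1546 160.3434]
[182.6469 162.6849]
```

View pics/w11.png

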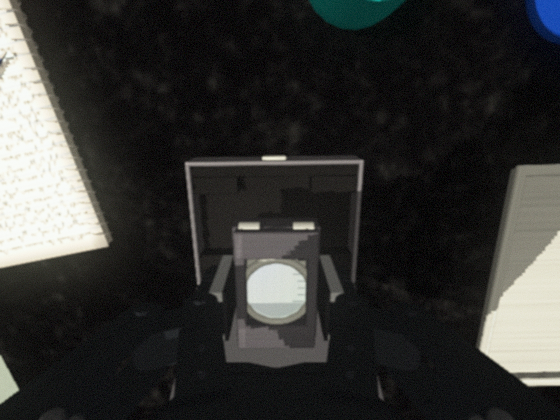

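arm_command(moves=[0.015,0.002,-0.001,-0.012,-0.002,0.009,1,0.02,0,0,0,0,0,1,0.012,0,0,0,0,0,1,0,0,0,0,0,0,1])

```text
clock: 18.63
eef_pos: [0.4626, -0.2918, 0.2168]
tool_rot: [-0.463, 0.536, 0.456, 0.538]
ft_force: [-0.3, 0.1, -1.0]
grip_width: 0.0382
```

```bash
python3 - <<'E'
from h import *
plan([.4595,-.291,.187],1.419)
o=snap("wrist","w12"); T=wristT(o)
c,s=np.cos(-.152),np.sin(-.152)
for x,y in [(-.046,.059),(-.046,-.059),(-.035,.025),(-.035,-.025)]: print(proj("wrist",[.463+c*x-s*y,-.292+s*x+c*y,.024 if x<-.04 else .021],T))
E
```

```text
clk 18.63 pos [ 0.4626 -0.2918  0.2168] tip-dir [ 0.0079 -0.0059 -1.    ] jawyaw 1.416 w 0.0382 F [-0.34    0.1234 -1.0405] j [-0.5626  0.4801 -0.1681  0.9127 -0.0008 -0.4078]
tool delta [0.0298 0.0035 0.0005] rows 1 each [0.0298 0.0035 0.0005]
turn [-0.003  -0.0047  0.0087] rows 1
tool delta after turn [0.0298 0.0032 0.0003]
[389.5176 171.1112]
[164.4968 171.2824]
[322.8119 190.2568]
[230.9542 190.3032]
```

View pics/w12.png

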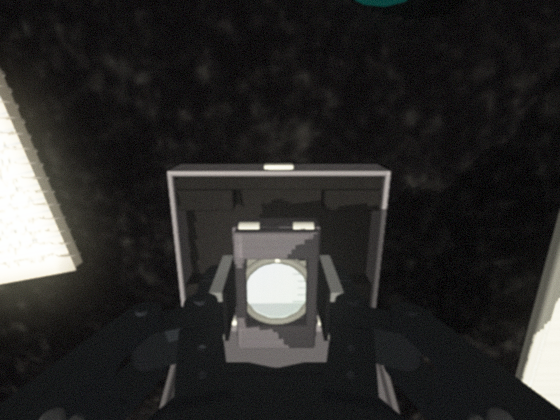

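arm_command(moves=[0.008,0.004,0.0015,-0.003,-0.005,0.009,1,0.008,0,0,0,0,0,1,0,0,0,0,0,0,1])

```text
clock: 18.93
eef_pos: [0.4606, -0.2908, 0.204]
tool_rot: [-0.463, 0.536, 0.459, 0.537]
ft_force: [-0.4, 0.4, -1.1]
grip_width: 0.0382
```

```bash
python3 - <<'E'
from h import *
plan([.4595,-.291,.187],1.419)
o=snap("wrist","w13",(150,140,410,400),2.3); T=wristT(o)
E
```

```text
clk 18.93 pos [ 0.4606 -0.2908  0.204 ] tip-dir [ 0.0055 -0.0031 -1.    ] jawyaw 1.419 w 0.0382 F [-0.4422  0.431  -1.1251] j [-0.5633  0.4936 -0.1855  0.8853  0.0003 -0.4115]
tool delta [ 0.017   0.0012 -0.0003] rows 1 each [ 0.017   0.0012 -0.0003]
turn [ 0.     -0.0023  0.0059] rows 1
tool delta after turn [ 0.017   0.0011 -0.0003]
```

View pics/w13.png

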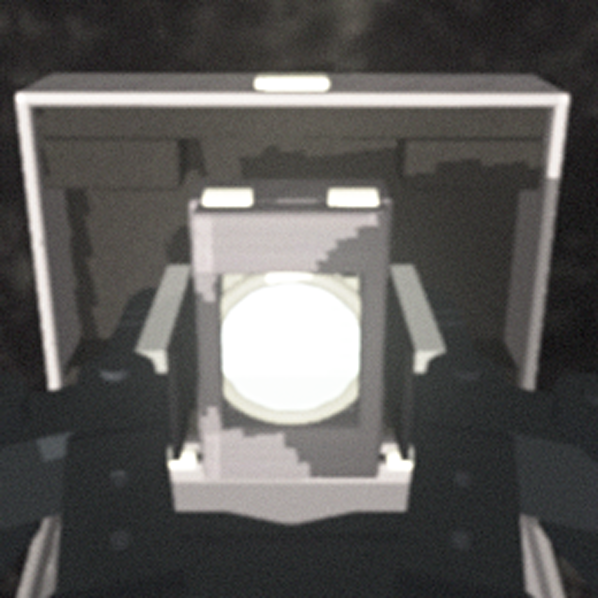

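arm_command(moves=[0.008,0.001,0,0,-0.002,0.005,1,0.006,0,0,0,0,0,1,0.003,0,0,0,0,0,1,0,0,0,0,0,0,1])

```text
clock: 19.32
eef_pos: [0.4603, -0.2913, 0.1874]
tool_rot: [-0.462, 0.536, 0.459, 0.537]
ft_force: [-0.5, -0.3, -1.6]
grip_width: 0.0383
```

```bash
python3 - <<'E'
from h import *
plan([.4595,-.291,.184],1.419)
o=snap("wrist","w14",(150,140,410,400),2.3); T=wristT(o)
E
```

```text
clk 19.32 pos [ 0.4603 -0.2913  0.1874] tip-dir [ 0.0033 -0.0021 -1.    ] jawyaw 1.4188 w 0.0383 F [-0.4517 -0.3262 -1.5685] j [-0.5641  0.5159 -0.2003  0.8506  0.     -0.4122]
tool delta [0.0034 0.0009 0.0001] rows 1 each [0.0034 0.0009 0.0001]
turn [-0.0002 -0.0016  0.0036] rows 1
tool delta after turn [0.0034 0.0009 0.0001]
```

View pics/w14.png

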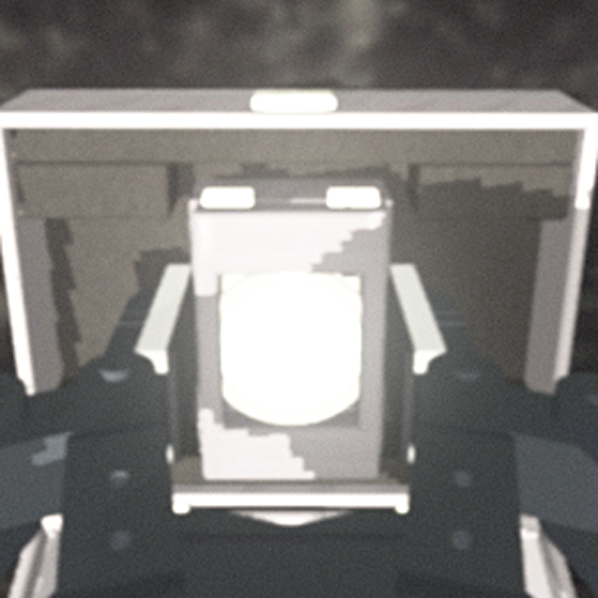

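arm_command(moves=[0.003,0.001,0,0,-0.001,0.003,1,0.002,0,0,0,0,0,1,0,0,0,0,0,0,1])

```text
clock: 19.62
eef_pos: [0.4596, -0.2912, 0.1823]
tool_rot: [-0.461, 0.536, 0.46, 0.537]
ft_force: [0.2, 0.4, -0.6]
grip_width: 0.0382
```

```bash
python3 - <<'E'
from h import *
plan([.4595,-.291,.184],1.419)
E
```

```text
clk 19.62 pos [ 0.4596 -0.2912  0.1823] tip-dir [ 0.0009 -0.0009 -1.    ] jawyaw 1.4189 w 0.0382 F [ 0.2292  0.4318 -0.5538] j [-0.5648  0.5226 -0.2051  0.8419 -0.0003 -0.4129]
tool delta [-0.0017  0.0001  0.0002] rows 1 each [-0.0017  0.0001  0.0002]
turn [-0.0001 -0.0007  0.001 ] rows 1
tool delta after turn [-0.0017  0.0001  0.0002]
```

arm_command(moves=[0.001,0,0,0,0,0,1,0,0,0,0,0,0,0.3,0,0,0,0,0,0,-0.2,0,0,0,0,0,0,-0.3,0,0,0,0,0,0,-0.3,-0.01,0,0,0,0,0,-0.3,-0.03,0,0,0,0,0,-0.3,-0.04,0,0,0,0,0,-0.3,-0.03,0,0,0,0,0,-0.3])

```text
clock: 20.37
eef_pos: [0.4572, -0.2897, 0.2906]
tool_rot: [-0.456, 0.538, 0.465, 0.535]
ft_force: [0.4, 0.3, 1.1]
grip_width: 0.0553
```

```bash
python3 - <<'E'
from h import *
plan([.4595,-.291,.184],1.419)
o=snap("wrist","w15")
E
```

```text
clk 20.37 pos [ 0.4572 -0.2897  0.2906] tip-dir [-0.011   0.0068 -0.9999] jawyaw 1.4189 w 0.0553 F [0.4185 0.3411 1.076 ] j [-0.5648  0.4018 -0.0755  1.1065 -0.0002 -0.4129]
tool delta [ 0.1065 -0.0037 -0.0015] rows 3 each [ 0.0355 -0.0012 -0.0005]
turn [-0.0001  0.005  -0.0119] rows 1
tool delta after turn [ 0.1066 -0.0025 -0.0009]
```

View pics/w15.png

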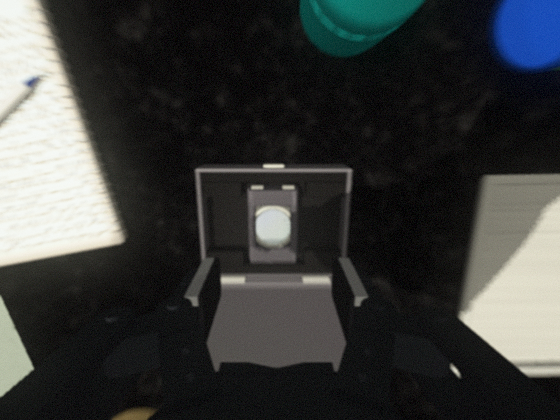

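arm_command(moves=[-0.03,0,0,0,0.005,-0.012,1,-0.03,0,0,0,0,0,1,0,-0.03,0,0,0,0,1,0,-0.035,0,0,0,0,1,0,-0.035,0,0,0,0,1,0,-0.03,0,0,0,0,1,0,0,0,0,0,0,1,0,0,0,0,0,0,1])

```text
clock: 21.08
eef_pos: [0.5909, -0.311, 0.3742]
tool_rot: [-0.47, 0.534, 0.45, 0.54]
ft_force: [-0.6, -0.1, 0.3]
grip_width: -0.0001
```

```bash
python3 - <<'E'
from h import *
plan([.5865,-.311,.248],1.419)
o=snap("wrist","w16"); T=wristT(o)
snap("scene","s5",(230,100,450,230),3.4)
E
```

```text
clk 21.08 pos [ 0.5909 -0.311   0.3742] tip-dir [ 0.0247 -0.0149 -0.9996] jawyaw 1.4166 w -0.0001 F [-0.5713 -0.096   0.3091] j [-0.4842  0.5849  0.4458  1.4029 -0.0017 -0.3302]
tool delta [0.1261 0.0077 0.0007] rows 4 each [0.0315 0.0019 0.0002]
turn [-0.0022 -0.011   0.0266] rows 1
tool delta after turn [ 0.1262  0.0043 -0.0006]
```

View pics/w16.png

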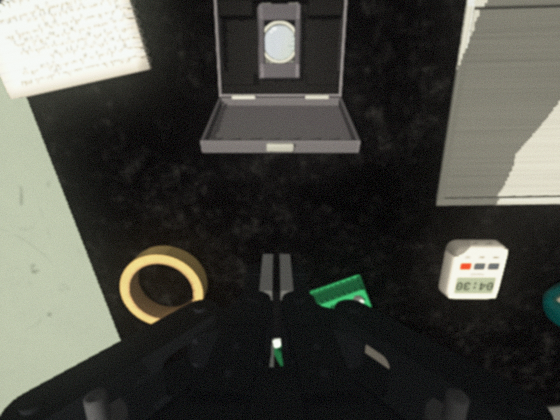

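View pics/s5.png

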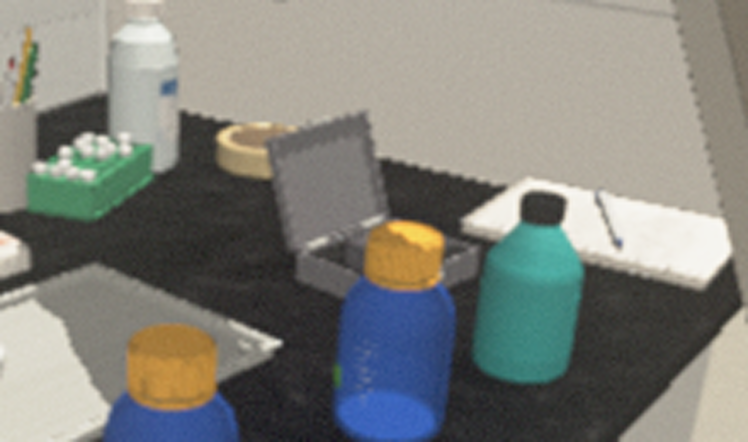

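```bash
python3 - <<'E'
from h import *
T=wristT()
for z in (.1,.11,.116):
  p=at("wrist",281,150,z,T); d=p-[.463,-.292,0]; print(p,"case x",d[0]*.988-d[1]*.151)
E
```

```text
[ 0.5475 -0.303   0.1   ] case x 0.08509230067795483
[ 0.5462 -0.3028  0.11  ] case x 0.08381192795291059
[ 0.5454 -0.3028  0.116 ] case x 0.08304370431788412
```

arm_command(moves=[0.01,0,0,-0.002,-0.011,0.027,1,0.035,0,0,0,0,0,1,0.035,0,0,0,0,0,1,0.03,0,0,0,0,0,1,0.01,0,0,0,0,0,1,0,0,0,0,0,0,1])

```text
clock: 21.68
eef_pos: [0.5834, -0.3109, 0.2538]
tool_rot: [-0.458, 0.538, 0.461, 0.537]
ft_force: [0.2, -0.9, -0.8]
grip_width: -0.0002
```

```bash
python3 - <<'E'
from h import *
plan([.4475,-.29,.248],1.419)
E
```

```text
clk 21.68 pos [ 0.5834 -0.3109  0.2538] tip-dir [-0.0046  0.0024 -1.    ] jawyaw 1.4149 w -0.0002 F [ 0.1656 -0.8883 -0.7742] j [-0.4896  0.6527  0.2464  1.1697 -0.0001 -0.3337]
tool delta [ 0.0064  0.1375 -0.0005] rows 4 each [ 0.0016  0.0344 -0.0001]
turn [-0.0041  0.0016 -0.0049] rows 1
tool delta after turn [0.0058 0.1375 0.0001]
```

arm_command(moves=[0.004,0.02,0,0,0,-0.004,1,0.003,0.02,0,0,0,0,1,0,0.015,0,0,0,0,1,0,0.015,0,0,0,0,1,0,0.015,0,0,0,0,1])

```text
clock: 22.1
eef_pos: [0.5001, -0.2989, 0.2556]
tool_rot: [-0.464, 0.534, 0.456, 0.54]
ft_force: [0.3, -0.1, 1.1]
grip_width: -0.0001
```

```bash
python3 - <<'E'
from h import *
plan([.4475,-.29,.248],1.419)
o=snap("wrist","w17")
E
```

```text
clk 22.1 pos [ 0.5001 -0.2989  0.2556] tip-dir [ 0.0135 -0.0038 -0.9999] jawyaw 1.4158 w -0.0001 F [ 0.2971 -0.1162  1.118 ] j [-0.5395  0.4979 -0.0206  1.0388  0.0037 -0.3845]
tool delta [0.0069 0.0535 0.0007] rows 2 each [0.0034 0.0267 0.0003]
turn [-0.0032 -0.0017  0.0139] rows 1
tool delta after turn [0.0076 0.0534 0.0009]
```

View pics/w17.png

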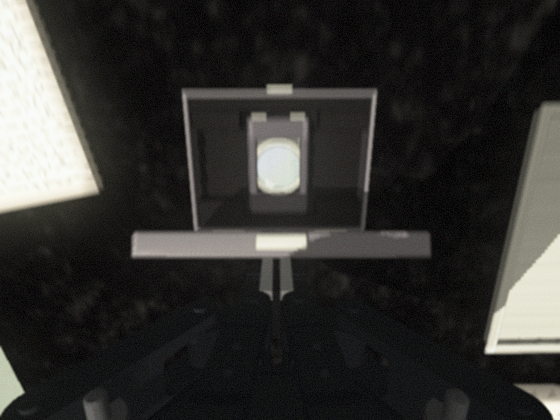

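arm_command(moves=[0.004,0.015,0,0,-0.002,0.013,1,0.003,0.015,0,0,0,0,1,0,0.015,0,0,0,0,1,0,0.012,0,0,0,0,1])

```text
clock: 22.48
eef_pos: [0.4412, -0.291, 0.2567]
tool_rot: [-0.462, 0.537, 0.456, 0.539]
ft_force: [0.2, 0.4, -0.5]
grip_width: 0.0002
```

```bash
python3 - <<'E'
from h import *
plan([.4475,-.29,.248],1.419)
o=snap("wrist","w18")
snap("scene","s6",(230,100,450,230),3.4)
E
```

```text
clk 22.48 pos [ 0.4412 -0.291   0.2567] tip-dir [ 0.0079 -0.0049 -1.    ] jawyaw 1.414 w 0.0002 F [ 0.1844  0.3926 -0.4934] j [-0.583   0.4033 -0.1719  0.9864  0.0003 -0.4262]
tool delta [ 0.0088 -0.006   0.002 ] rows 1 each [ 0.0088 -0.006   0.002 ]
turn [-0.005  -0.0036  0.0085] rows 1
tool delta after turn [ 0.0087 -0.0061  0.0019]
```

View pics/w18.png

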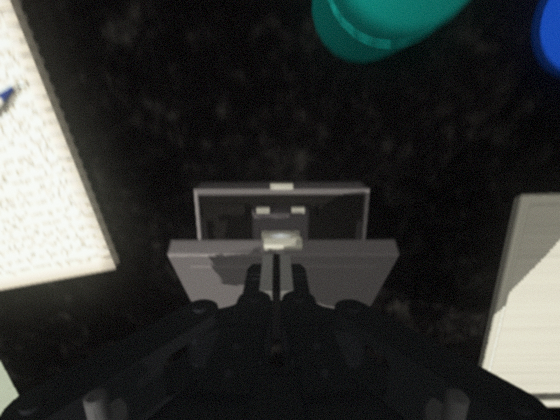

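View pics/s6.png

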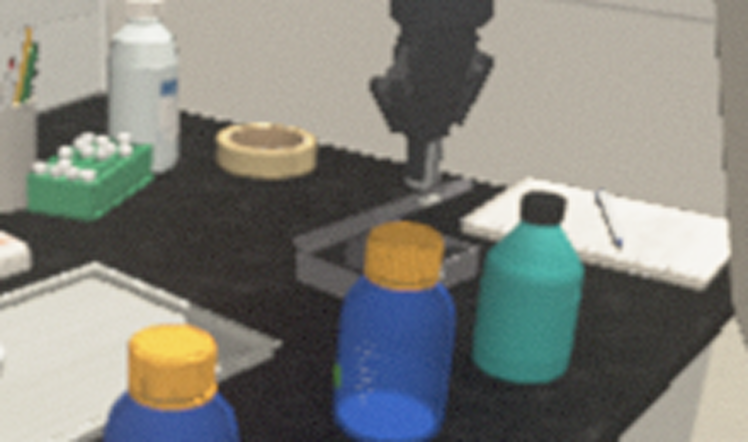

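arm_command(moves=[0.01,0.006,0,0,-0.003,0.008,1,0.012,0.002,0,0,0,0,1,0.012,0,0,0,0,0,1,0.008,0,0,0,0,0,1,0,0,0,0,0,0,1])

```text
clock: 23.0
eef_pos: [0.4359, -0.2916, 0.2164]
tool_rot: [-0.462, 0.537, 0.456, 0.539]
ft_force: [-0.6, 0.1, -0.3]
grip_width: -0.0001
```

```bash
python3 - <<'E'
from h import *
plan([.4375,-.288,.207],1.419)
snap("scene","s7",(230,100,450,230),3.4)
E
```

```text
clk 23.0 pos [ 0.4359 -0.2916  0.2164] tip-dir [ 0.0073 -0.0049 -1.    ] jawyaw 1.4131 w -0.0001 F [-0.6069  0.0921 -0.328 ] j [-0.5896  0.4439 -0.231   0.8872  0.     -0.4319]
tool delta [ 0.0094 -0.0009  0.0038] rows 1 each [ 0.0094 -0.0009  0.0038]
turn [-0.0059 -0.0037  0.008 ] rows 1
tool delta after turn [ 0.0094 -0.001   0.0038]
```

View pics/s7.png

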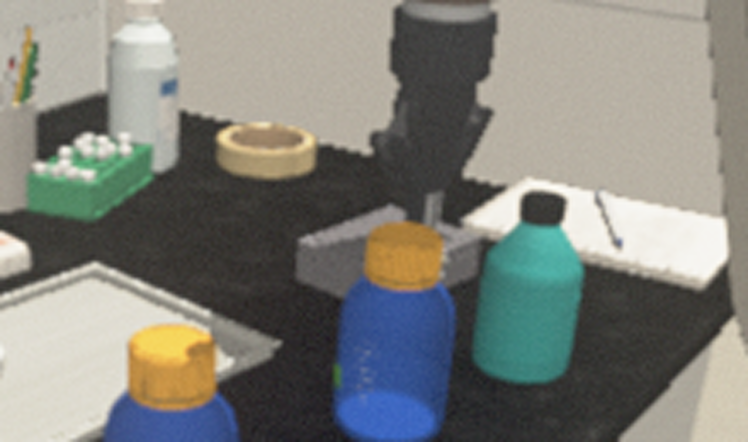

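arm_command(moves=[0.005,0,0.002,0,-0.003,0.008,1,0.004,0,0,0,0,0,1,0.003,0,0,0,0,0,1])

```text
clock: 23.3
eef_pos: [0.4378, -0.2902, 0.2072]
tool_rot: [-0.46, 0.538, 0.458, 0.538]
ft_force: [-10.8, 5.2, 37.1]
grip_width: 0.0
```

```bash
python3 - <<'E'
from h import *
plan([.4375,-.288,.207],1.419)
E
```

```text
clk 23.3 pos [ 0.4378 -0.2902  0.2072] tip-dir [ 0.0016 -0.0025 -1.    ] jawyaw 1.4135 w 0.0 F [-10.7957   5.1581  37.0581] j [-0.5851  0.4592 -0.2348  0.8741 -0.0013 -0.4278]
tool delta [0.0002 0.0006 0.0022] rows 1 each [0.0002 0.0006 0.0022]
turn [-0.0055 -0.0023  0.0019] rows 1
tool delta after turn [0.0002 0.0006 0.0022]
```

arm_command(moves=[-0.02,0,0,0,0,0,1,-0.04,0,0,0,0,0,1,-0.04,0,0,0,0,0,-1,-0.04,0,0,0,0,0,-1,-0.04,0,0,0,0,0,-1,0,-0.001,0.025,0,0,0,-1,0,-0.001,0.04,0,0,0,-1,0,-0.001,0.04,0,0,0,-1,0,-0.001,0.04,0,0,0,-1,0,-0.001,0.04,0,0,0,-1,0,-0.001,0.04,0,0,0,-1,0,-0.001,0.04,0,0,0,-1,0,-0.001,0.04,0,0,0,-1,0,-0.001,0.04,0,0,0,-1,0,-0.001,0.04,0,0,0,-1,0,-0.001,0.04,0,0,0,-1,0,0,0.04,0,0,0,-1,0,0,0.04,0,0,0,-1,0,0,0.04,0,0,0,-1,0,0,0.03,0,0,0,-1])

```text
clock: 24.97
eef_pos: [0.5465, 0.2936, 0.4004]
tool_rot: [-0.463, 0.536, 0.449, 0.545]
ft_force: [1.0, 0.3, 0.8]
grip_width: 0.0853
```

arm_command(moves=[0,0,0,0.12,0,0,-1,0,0,0,0.12,0,0,-1,0,0,0,0.12,0,0,-1,0,0,0,0.12,0,0,-1,0,0,0,0.12,0,0,-1,0,0,0,0.12,0,0,-1,0,0,0,0.12,0,0,-1,0,0,0,0.12,0,0,-1,0,0,0,0.12,0,0,-1,0,0,0,0.12,0,0,-1,0,0,0,0.12,0,0,-1,0,0,0,0.12,0,0,-1,0,0,0,0.1,0,0,-1])

```text
clock: 26.05
eef_pos: [0.5461, 0.3078, 0.3959]
tool_rot: [0.067, 0.696, -0.069, 0.712]
ft_force: [0.9, -0.1, 0.2]
grip_width: 0.0855
```

```bash
python3 - <<'E'
from h import *
plan([.5415,.2972,.283],-.1254)
im=bot.camera("top")[:,:,::-1]; cv2.imwrite("pics/t5.png",im)
snap("wrist","w19")
cv2.imwrite("pics/t5c.png",cv2.resize(im[140:235,380:480],None,fx=6,fy=6,interpolation=2))
snap("scene","s8",(290,120,400,200),7)
E
```

```text
clk 26.05 pos [0.5461 0.3078 0.3959] tip-dir [ 0.0224 -0.0049 -0.9997] jawyaw -0.1914 w 0.0855 F [ 0.8824 -0.0779  0.1521] j [ 0.5165  0.4949  0.353   1.4118 -0.0153  2.2786]
tool delta [ 0.1128 -0.0112 -0.005 ] rows 3 each [ 0.0376 -0.0037 -0.0017]
turn [-0.066   0.0229  0.0013] rows 1
tool delta after turn [ 0.1129 -0.0111 -0.0032]
```

View pics/t5c.png

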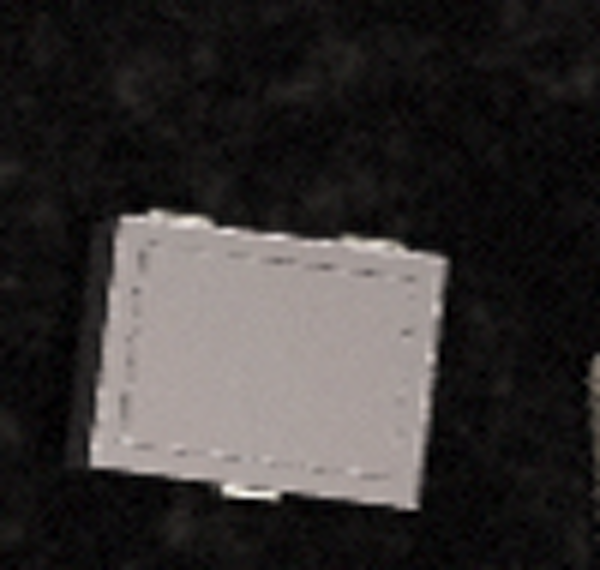

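View pics/w19.png

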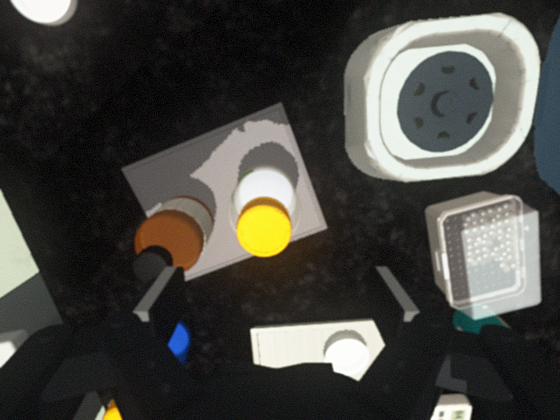

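View pics/s8.png

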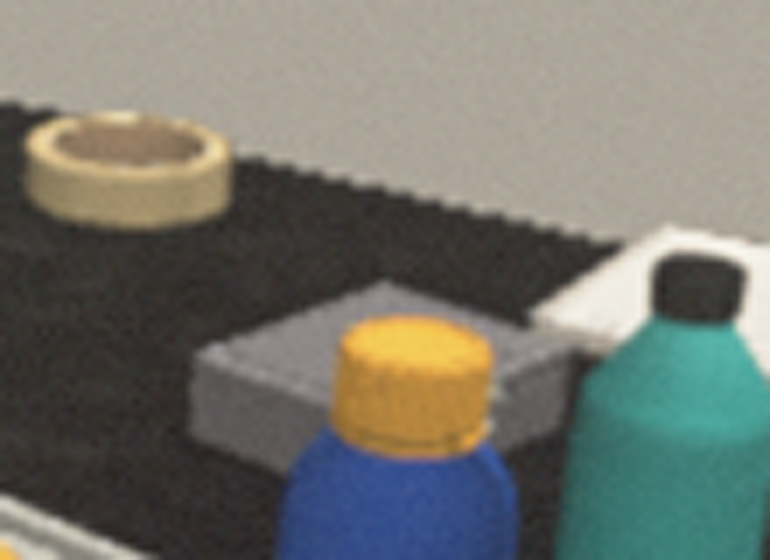

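```bash
python3 - <<'E'
from h import *
print(at("wrist",264,231,.135,wristT()),at("wrist",153,264,.128,wristT()))
E
```

```text
[0.5408 0.2967 0.135 ] [0.4434 0.2828 0.128 ]
```

arm_command(moves=[0,0,0,-0.066,0.023,0.001,-1,0.02,-0.008,-0.003,0,0,0,-1,0.035,0,0,0,0,0,-1,0.02,0,0,0,0,0,-1,0,0,0,0,0,0,-1])

```text
clock: 26.62
eef_pos: [0.5431, 0.3009, 0.3218]
tool_rot: [0.036, 0.704, -0.033, 0.708]
ft_force: [-0.3, 0.1, -1.3]
grip_width: 0.0849
```

```bash
python3 - <<'E'
from h import *
plan([.5415,.2972,.283],-.1254)
o=snap("wrist","w20"); print(proj("wrist",[.5415,.2972,.135],wristT(o)))
E
```

```text
clk 26.62 pos [0.5431 0.3009 0.3218] tip-dir [ 0.0062  0.0039 -1.    ] jawyaw -0.0983 w 0.0849 F [-0.2567  0.0618 -1.3335] j [0.5059 0.52   0.1999 1.2434 0.0004 2.1749]
tool delta [ 0.0387 -0.004  -0.0014] rows 1 each [ 0.0387 -0.004  -0.0014]
turn [ 0.0271  0.0057 -0.0046] rows 1
tool delta after turn [ 0.0388 -0.0038 -0.0011]
[271.2199 266.2872]
```

View pics/w20.png

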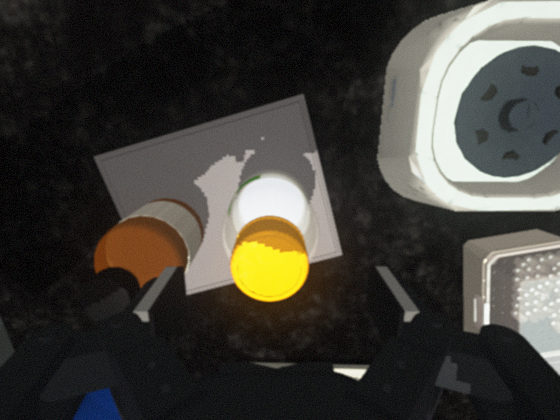

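arm_command(moves=[0.01,-0.004,-0.001,0.025,0.006,-0.004,-1,0.02,0,0,0,0,0,-1,0.006,0,0,0,0,0,-1,0,0,0,0,0,0,-1])

```text
clock: 27.0
eef_pos: [0.5436, 0.2978, 0.291]
tool_rot: [0.046, 0.703, -0.042, 0.708]
ft_force: [-0.1, -0.5, 0.7]
grip_width: 0.0852
```

```bash
python3 - <<'E'
from h import *
plan([.5415,.2972,.283],-.1254)
E
```

```text
clk 27.0 pos [0.5436 0.2978 0.291 ] tip-dir [ 0.0076  0.0047 -1.    ] jawyaw -0.1239 w 0.0852 F [-0.0793 -0.4927  0.6603] j [0.5011 0.5382 0.1472 1.1709 0.0004 2.1957]
tool delta [ 0.008  -0.0009 -0.0021] rows 1 each [ 0.008  -0.0009 -0.0021]
turn [ 0.0016  0.0069 -0.0056] rows 1
tool delta after turn [ 0.008  -0.0008 -0.002 ]
```

arm_command(moves=[0.005,-0.001,-0.002,0.001,0.007,-0.005,-1,0.003,0,0,0,0,0,-1,0,0,0,0,0,0,-1])

```text
clock: 27.25
eef_pos: [0.5422, 0.2973, 0.2853]
tool_rot: [0.045, 0.705, -0.043, 0.707]
ft_force: [-0.2, -0.4, 0.3]
grip_width: 0.0856
```

```bash
python3 - <<'E'
from h import *
plan([.5415,.2972,.283],-.1254)
E
```

```text
clk 27.25 pos [0.5422 0.2973 0.2853] tip-dir [ 0.0027  0.002  -1.    ] jawyaw -0.125 w 0.0856 F [-0.2168 -0.4128  0.3077] j [0.5014 0.5421 0.1382 1.1636 0.0005 2.1973]
tool delta [ 0.0023 -0.0002 -0.0007] rows 1 each [ 0.0023 -0.0002 -0.0007]
turn [ 0.0004  0.0024 -0.0023] rows 1
tool delta after turn [ 0.0023 -0.0002 -0.0007]
```

Close, then lift and carry toward the tray.

arm_command(moves=[0.002,0,-0.001,0,0.002,-0.002,1,0,0,0,0,0,0,1,0,0,0,0,0,0,1,0,0,0,0,0,0,1,0,0,0,0,0,0,1,0,0,0,0,0,0,1])

```text
clock: 27.75
eef_pos: [0.5414, 0.2979, 0.2855]
tool_rot: [0.045, 0.705, -0.043, 0.707]
ft_force: [-0.1, -0.1, -0.2]
grip_width: 0.0434
```

```bash
python3 - <<'E'
from h import *
plan([.5225,.003,.39],-.1227)
E
```

```text
clk 27.75 pos [0.5414 0.2979 0.2855] tip-dir [ 0.0029  0.002  -1.    ] jawyaw -0.1246 w 0.0434 F [-0.0542 -0.1042 -0.2226] j [0.503  0.5412 0.1371 1.1632 0.0004 2.1984]
tool delta [-0.1052 -0.2948  0.0182] rows 8 each [-0.0131 -0.0368  0.0023]
turn [-0.0019  0.0026 -0.0023] rows 1
tool delta after turn [-0.1045 -0.295   0.0174]
```

arm_command(moves=[-0.02,0,0,0,0.002,-0.002,1,-0.03,0,0,0,0,0,1,-0.035,0,0,0,0,0,1,-0.015,-0.02,0.001,0,0,0,1,0,-0.035,0.002,0,0,0,1,0,-0.038,0.0023,0,0,0,1,0,-0.038,0.0023,0,0,0,1,0,-0.038,0.0023,0,0,0,1,0,-0.038,0.0023,0,0,0,1,0,-0.035,0.002,0,0,0,1,0,-0.025,0.002,0,0,0,1,0,-0.012,0.001,0,0,0,1,0,0,0,0,0,0,1,0,0,0,0,0,0,1])

```text
clock: 28.92
eef_pos: [0.5212, 0.0079, 0.3806]
tool_rot: [0.039, 0.711, -0.046, 0.7]
ft_force: [-0.3, 1.2, -2.4]
grip_width: 0.0434
```

```bash
python3 - <<'E'
from h import *
plan([.5225,.0037,.2865],-.1227)
E
```

```text
clk 28.92 pos [0.5212 0.0079 0.3806] tip-dir [-0.0157 -0.0078 -0.9998] jawyaw -0.1206 w 0.0434 F [-0.3372  1.2095 -2.3841] j [ 0.0171  0.3013  0.0232  1.3085 -0.0075  1.7085]
tool delta [ 0.0941 -0.0031  0.0031] rows 3 each [ 0.0314 -0.001   0.001 ]
turn [ 0.0022 -0.0146  0.0097] rows 1
tool delta after turn [ 0.0941 -0.0041  0.0018]
```

arm_command(moves=[0.02,-0.004,0.002,0.002,-0.014,0.01,1,0.03,0,0,0,0,0,1,0.025,0,0,0,0,0,1,0,0,0,0,0,0,1])

```text
clock: 29.25
eef_pos: [0.5236, 0.0063, 0.3046]
tool_rot: [0.043, 0.704, -0.041, 0.708]
ft_force: [-1.7, -0.4, -4.1]
grip_width: 0.0432
```

```bash
python3 - <<'E'
from h import *
plan([.5225,.0037,.2865],-.1227)
E
```

```text
clk 29.25 pos [0.5236 0.0063 0.3046] tip-dir [ 0.0051  0.0026 -1.    ] jawyaw -0.1197 w 0.0432 F [-1.667  -0.4115 -4.0887] j [ 0.0114  0.3494 -0.1148  1.1015  0.0025  1.7018]
tool delta [ 0.0181 -0.0028 -0.0009] rows 1 each [ 0.0181 -0.0028 -0.0009]
turn [ 0.003   0.0047 -0.0032] rows 1
tool delta after turn [ 0.0181 -0.0027 -0.0008]
```

arm_command(moves=[0.008,-0.003,-0.001,0.003,0.005,-0.003,1,0.006,0,0,0,0,0,1,0.002,0,0,0,0.001,0,1,0,0,0,0,0,0,1])

```text
clock: 29.58
eef_pos: [0.5228, 0.0062, 0.2886]
tool_rot: [0.042, 0.707, -0.042, 0.705]
ft_force: [0.1, 0.3, -2.8]
grip_width: 0.0434
```

```bash
python3 - <<'E'
from h import *
plan([.5225,.0037,.2865],-.1227)
E
```

```text
clk 29.58 pos [0.5228 0.0062 0.2886] tip-dir [-0.0024  0.0008 -1.    ] jawyaw -0.1182 w 0.0434 F [ 0.0715  0.2899 -2.7734] j [ 0.0116  0.3658 -0.1361  1.0713  0.0008  1.7006]
tool delta [ 0.0021 -0.0025 -0.    ] rows 1 each [ 0.0021 -0.0025 -0.    ]
turn [ 0.0045 -0.0025 -0.0005] rows 1
tool delta after turn [ 0.0021 -0.0025 -0.    ]
```

arm_command(moves=[0,-0.004,0,0,-0.002,0,1,0.001,0,0,0,0,0,1])

```text
clock: 29.75
eef_pos: [0.5233, 0.0024, 0.2893]
tool_rot: [0.042, 0.705, -0.041, 0.707]
ft_force: [0.3, 0.8, -2.6]
grip_width: 0.0436
```

```bash
python3 - <<'E'
from h import *
plan([.5225,.0037,.2865],-.1227)
E
```

```text
clk 29.75 pos [0.5233 0.0024 0.2893] tip-dir [ 0.003   0.0004 -1.    ] jawyaw -0.1171 w 0.0436 F [ 0.346   0.8292 -2.5622] j [ 0.0045  0.3635 -0.1374  1.0668  0.0004  1.6924]
tool delta [ 0.0028  0.0012 -0.0009] rows 1 each [ 0.0028  0.0012 -0.0009]
turn [ 0.0056  0.003  -0.0008] rows 1
tool delta after turn [ 0.0028  0.0012 -0.0009]
```

arm_command(moves=[0.003,0.001,-0.001,0,0.003,0,1,0.002,0,0,0,0,0,1,0.001,0,0,0,0,0,1])

```text
clock: 30.0
eef_pos: [0.5227, 0.0034, 0.2865]
tool_rot: [0.042, 0.704, -0.041, 0.707]
ft_force: [-3.0, 0.1, 3.9]
grip_width: 0.0432
```

```bash
python3 - <<'E'
from h import *
plan([.5225,.0037,.2865],-.1227)
E
```

```text
clk 30.0 pos [0.5227 0.0034 0.2865] tip-dir [ 0.0041  0.0016 -1.    ] jawyaw -0.1178 w 0.0432 F [-3.0197  0.1095  3.9305] j [ 0.0061  0.3649 -0.1436  1.0582  0.0015  1.6947]
tool delta [-0.      0.0003 -0.0003] rows 1 each [-0.      0.0003 -0.0003]
turn [ 0.0049  0.0038 -0.002 ] rows 1
tool delta after turn [-0.      0.0003 -0.0003]
```

arm_command(moves=[0,0,0,0,0,0,-1,0,0,0,0,0,0,-1,0,0,0,0,0,0,-1,-0.005,0,0,0,0,0,-1,-0.035,0,0,0,0,0,-1,-0.04,0,0,0,0,0,-1,-0.02,0.02,-0.008,0,0,0,-1,0,0.035,-0.015,0,0,0,-1,0,0.037,-0.0155,0,0,0,-1,0,0.037,-0.0155,0,0,0,-1,0,0.037,-0.0155,0,0,0,-1,0,0.037,-0.0155,0,0,0,-1,0,0.03,-0.013,0,0,0,-1,0,0.015,-0.006,0,0,0,-1,0,0,0,0,0,0,-1,0,0,0,0,0,0,-1])

```text
clock: 31.33
eef_pos: [0.4492, 0.2726, 0.4004]
tool_rot: [0.048, 0.697, -0.04, 0.714]
ft_force: [0.4, 0.5, -0.5]
grip_width: 0.0855
```

```bash
python3 - <<'E'
from h import *
plan([.4434,.28,.288],-.1249)
o=snap("wrist","w21"); print(proj("wrist",[.4434,.28,.128],wristT(o)))
snap("top","t6",(225,100,365,215),5)
E
```

```text
clk 31.33 pos [0.4492 0.2726 0.4004] tip-dir [ 0.0252  0.0086 -0.9996] jawyaw -0.1245 w 0.0855 F [ 0.3838  0.4712 -0.546 ] j [ 0.547   0.2809  0.0474  1.3112 -0.0058  2.242 ]
tool delta [ 0.1123  0.0053 -0.0093] rows 3 each [ 0.0374  0.0018 -0.0031]
turn [ 0.0006  0.024  -0.0117] rows 1
tool delta after turn [ 0.1124  0.0066 -0.0066]
[259.3889 208.6404]
```

View pics/w21.png

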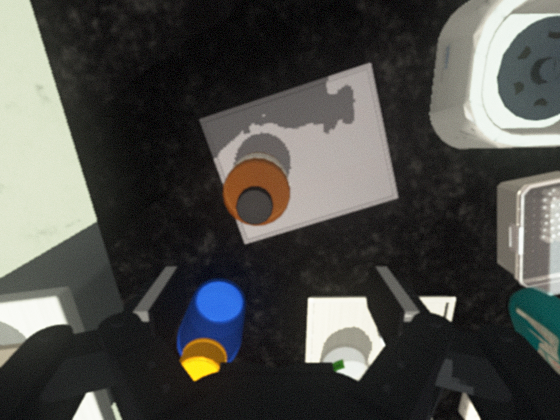

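View pics/t6.png

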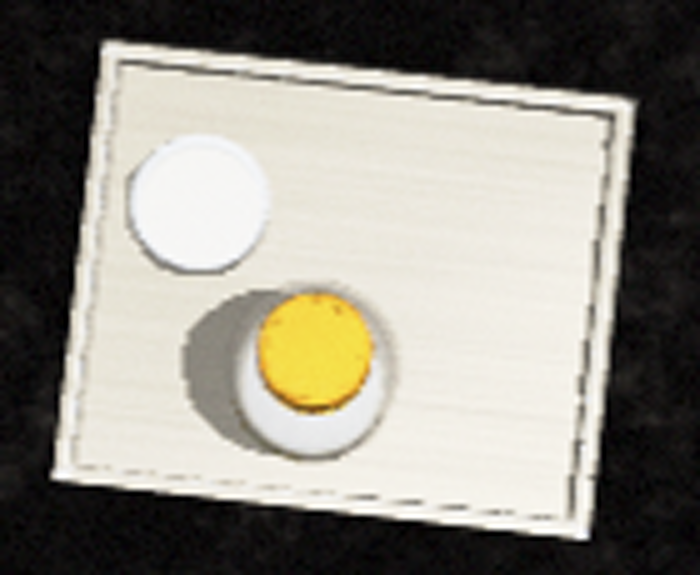

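arm_command(moves=[0,0.007,-0.008,0,0.024,-0.012,-1,0.038,0,0,0,0,0,-1,0.035,0,0,0,0,0,-1,0.012,0,0,0,0,0,-1,0,0,0,0,0,0,-1])

```text
clock: 31.85
eef_pos: [0.4462, 0.2735, 0.316]
tool_rot: [0.05, 0.703, -0.048, 0.708]
ft_force: [-0.8, -0.3, 0.5]
grip_width: 0.0855
```

```bash
python3 - <<'E'
from h import *
plan([.442,.2805,.288],-.1249)
o=snap("wrist","w22",(160,160,400,360),3); print(proj("wrist",[.442,.2805,.128],wristT(o)))
E
```

```text
clk 31.85 pos [0.4462 0.2735 0.316 ] tip-dir [ 0.0062  0.0016 -1.    ] jawyaw -0.1382 w 0.0855 F [-0.8012 -0.3498  0.4557] j [ 0.5503  0.3388 -0.0984  1.1275 -0.0019  2.2593]
tool delta [ 0.028   0.0063 -0.0053] rows 1 each [ 0.028   0.0063 -0.0053]
turn [-0.0133  0.006  -0.0024] rows 1
tool delta after turn [ 0.028   0.0064 -0.005 ]
[263.983  247.8499]
```

View pics/w22.png

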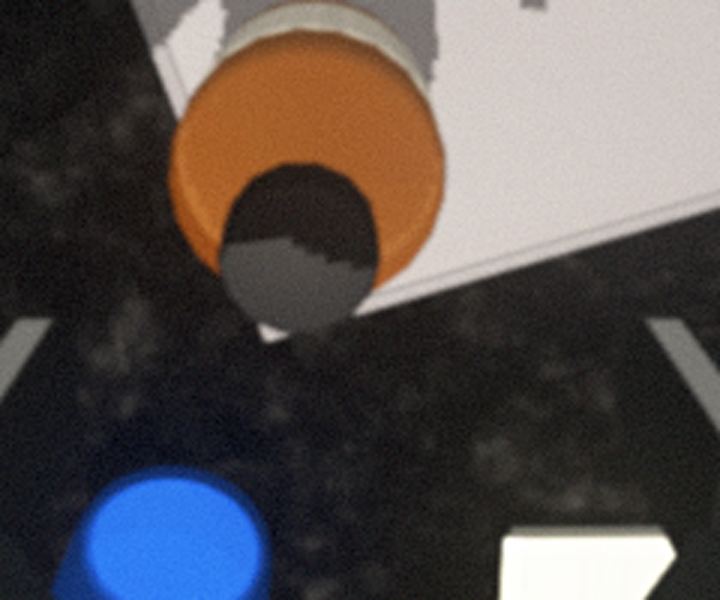

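arm_command(moves=[0.005,0.0065,-0.007,-0.013,0.006,-0.002,-1,0.015,0.001,0,0,0,0,-1,0.004,0,0,0,0,0,-1,0,0,0,0,0,0,-1])

```text
clock: 32.23
eef_pos: [0.4425, 0.2812, 0.2966]
tool_rot: [0.047, 0.704, -0.044, 0.708]
ft_force: [0.7, 0.6, 0.5]
grip_width: 0.0855
```

```bash
python3 - <<'E'
from h import *
plan([.4405,.281,.288],-.1249)
o=snap("wrist","w23",(160,160,400,360),3); print(proj("wrist",[.4405,.281,.128],wristT(o)))
E
```

```text
clk 32.23 pos [0.4425 0.2812 0.2966] tip-dir [ 0.0057  0.0046 -1.    ] jawyaw -0.129 w 0.0855 F [0.668  0.5752 0.5231] j [ 0.5658  0.3569 -0.1264  1.0802  0.0009  2.2656]
tool delta [ 0.0086 -0.0005 -0.0021] rows 1 each [ 0.0086 -0.0005 -0.0021]
turn [-0.0041  0.005  -0.0053] rows 1
tool delta after turn [ 0.0086 -0.0004 -0.002 ]
[269.4608 277.1293]
```

View pics/w23.png

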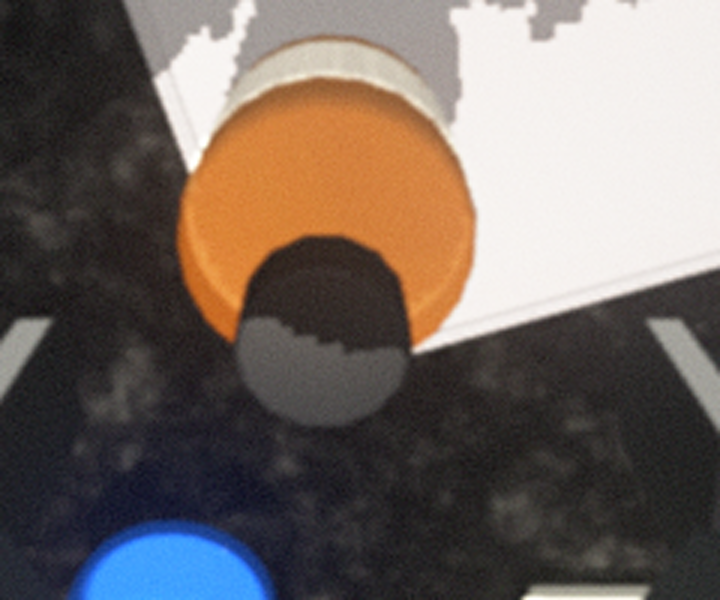

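arm_command(moves=[0.006,0,-0.003,-0.003,0.005,-0.005,-1,0.003,0,0,0,0,0,-1,0,0,0,0,0,0,-1])

```text
clock: 32.53
eef_pos: [0.4401, 0.2823, 0.2901]
tool_rot: [0.045, 0.704, -0.043, 0.707]
ft_force: [-0.4, -0.4, 0.1]
grip_width: 0.085
```

```bash
python3 - <<'E'
from h import *
plan([.4405,.281,.288],-.1249)
E
```

```text
clk 32.53 pos [0.4401 0.2823 0.2901] tip-dir [ 0.0038  0.0027 -1.    ] jawyaw -0.1256 w 0.085 F [-0.4137 -0.4329  0.107 ] j [ 0.5702  0.3615 -0.1384  1.0663  0.0002  2.2666]
tool delta [ 0.0021 -0.0012  0.0005] rows 1 each [ 0.0021 -0.0012  0.0005]
turn [-0.0007  0.0034 -0.0031] rows 1
tool delta after turn [ 0.0021 -0.0012  0.0005]
```

arm_command(moves=[0.002,-0.002,0,0,0.003,-0.003,1,0,0,0,0,0,0,1,0,0,0,0,0,0,1,0,0,0,0,0,0,1,0,0,0,0,0,0,1,0,0,0,0,0,0,1,0,0,0,0,0,0,1])

```text
clock: 33.12
eef_pos: [0.4399, 0.2804, 0.2891]
tool_rot: [0.045, 0.705, -0.044, 0.706]
ft_force: [-1.0, 0.6, 0.9]
grip_width: 0.0279
```

```bash
python3 - <<'E'
from h import *
plan([.5165,-.0775,.39],-.1174)
E
```

```text
clk 33.12 pos [0.4399 0.2804 0.2891] tip-dir [ 0.0012  0.001  -1.    ] jawyaw -0.1252 w 0.0279 F [-1.0028  0.612   0.8634] j [ 0.5674  0.3615 -0.1411  1.0667  0.0002  2.2634]
tool delta [-0.1011 -0.3454  0.1208] rows 10 each [-0.0101 -0.0345  0.0121]
turn [-0.0078  0.0011 -0.0011] rows 1
tool delta after turn [-0.1009 -0.3465  0.118 ]
```

arm_command(moves=[-0.01,0,0,0,0.001,-0.001,1,-0.03,0,0,0,0,0,1,-0.035,0,0,0,0,0,1,-0.035,0,0,0,0,0,1,-0.035,0,0,0,0,0,1,-0.03,0,0,0,0,0,1,-0.015,0,0,0,0,0,1,0,0,0,0,0,0,1])

```text
clock: 33.78
eef_pos: [0.4389, 0.2796, 0.4802]
tool_rot: [0.04, 0.711, -0.048, 0.701]
ft_force: [0.2, -0.0, -2.0]
grip_width: 0.0278
```

```bash
python3 - <<'E'
from h import *
plan([.5165,-.0775,.47],-.1174)
E
```

```text
clk 33.78 pos [0.4389 0.2796 0.4802] tip-dir [-0.0147 -0.0101 -0.9998] jawyaw -0.1255 w 0.0278 F [ 0.188  -0.0425 -2.0387] j [ 0.5673  0.2731  0.2422  1.5577 -0.0006  2.2635]
tool delta [ 0.0126 -0.3444  0.1218] rows 10 each [ 0.0013 -0.0344  0.0122]
turn [-0.008  -0.0133  0.0118] rows 1
tool delta after turn [ 0.0102 -0.3455  0.1189]
```

arm_command(moves=[0,0,0,-0.008,-0.013,0.012,1,0,-0.02,0.007,0,0,0,1,0,-0.035,0.012,0,0,0,1,0,-0.037,0.013,0,0,0,1,0,-0.037,0.013,0,0,0,1,0,-0.037,0.013,0,0,0,1,0,-0.037,0.013,0,0,0,1,0,-0.037,0.013,0,0,0,1,0,-0.037,0.013,0,0,0,1,0,-0.03,0.011,0,0,0,1,0,-0.02,0.007,0,0,0,1,0,-0.01,0.003,0,0,0,1,0,0,0,0,0,0,1,0,0,0,0,0,0,1])

```text
clock: 34.95
eef_pos: [0.5185, -0.0823, 0.4487]
tool_rot: [0.038, 0.717, -0.037, 0.695]
ft_force: [-0.6, 0.3, -2.4]
grip_width: 0.0275
```

```bash
python3 - <<'E'
from h import *
plan([.5165,-.0775,.2901],-.1174)
E
```

```text
clk 34.95 pos [ 0.5185 -0.0823  0.4487] tip-dir [-0.0323  0.0021 -0.9995] jawyaw -0.1064 w 0.0275 F [-0.5812  0.3411 -2.3661] j [-0.1567  0.2927  0.188   1.4984 -0.003   1.5205]
tool delta [0.1586 0.0048 0.0027] rows 4 each [0.0397 0.0012 0.0007]
turn [ 0.011  -0.0324  0.0015] rows 1
tool delta after turn [ 0.1586  0.0046 -0.0025]
```

arm_command(moves=[0,0.004,-0.002,0.011,-0.032,0.002,1,0.03,0,0,0,0,0,1,0.035,0,0,0,0,0,1,0.035,0,0,0,0,0,1,0.015,0,0,0,0,0,1,0,0,0,0,0,0,1])

```text
clock: 35.45
eef_pos: [0.5152, -0.0679, 0.3292]
tool_rot: [0.039, 0.705, -0.035, 0.707]
ft_force: [-0.1, -0.9, -2.0]
grip_width: 0.0278
```

```bash
python3 - <<'E'
from h import *
plan([.5165,-.0775,.2901],-.1174)
E
```

```text
clk 35.45 pos [ 0.5152 -0.0679  0.3292] tip-dir [ 0.0038  0.0046 -1.    ] jawyaw -0.1048 w 0.0278 F [-0.0856 -0.8712 -2.025 ] j [-0.1322  0.3227 -0.0851  1.1598  0.0051  1.5434]
tool delta [ 0.039  -0.0096  0.0022] rows 2 each [ 0.0195 -0.0048  0.0011]
turn [ 0.0126  0.0033 -0.005 ] rows 1
tool delta after turn [ 0.0391 -0.0094  0.0024]
```

arm_command(moves=[0,-0.009,0.001,0.012,0.003,-0.005,1,0,0,0,0,0,0,1])

```text
clock: 35.62
eef_pos: [0.5145, -0.0744, 0.3287]
tool_rot: [0.04, 0.707, -0.04, 0.705]
ft_force: [-1.0, 0.0, -2.4]
grip_width: 0.0278
```

```bash
python3 - <<'E'
from h import *
plan([.5165,-.0775,.2901],-.1174)
E
```

```text
clk 35.62 pos [ 0.5145 -0.0744  0.3287] tip-dir [-0.0032  0.0004 -1.    ] jawyaw -0.1124 w 0.0278 F [-0.9603  0.0309 -2.4255] j [-0.1436  0.3262 -0.0815  1.1664 -0.      1.5396]
tool delta [ 0.0385 -0.0029  0.0025] rows 1 each [ 0.0385 -0.0029  0.0025]
turn [ 0.005  -0.0032 -0.0001] rows 1
tool delta after turn [ 0.0386 -0.0029  0.0024]
```

arm_command(moves=[0.012,-0.003,0.001,0.004,-0.003,0,1,0.015,-0.001,0,0,0,0,1,0.005,0,0,0,0,0,1,0,0,0,0,0,0,1])

```text
clock: 35.95
eef_pos: [0.5179, -0.0777, 0.3029]
tool_rot: [0.041, 0.701, -0.041, 0.71]
ft_force: [-1.1, -0.6, -1.6]
grip_width: 0.0279
```

```bash
python3 - <<'E'
from h import *
plan([.5165,-.0775,.2901],-.1174)
E
```

```text
clk 35.95 pos [ 0.5179 -0.0777  0.3029] tip-dir [ 0.0127 -0.0008 -0.9999] jawyaw -0.1149 w 0.0279 F [-1.1184 -0.6315 -1.619 ] j [-0.1492  0.3479 -0.1219  1.0883  0.0011  1.5365]
tool delta [ 0.0128  0.     -0.0016] rows 1 each [ 0.0128  0.     -0.0016]
turn [ 0.0025  0.0128 -0.0007] rows 1
tool delta after turn [ 0.0128  0.     -0.0015]
```

arm_command(moves=[0.005,0,-0.001,0.002,0.012,0,1,0.005,0,0,0,0,0,1,0.002,0,0,0,0.001,0,1,0,0,0,0,0,0,1])

```text
clock: 36.28
eef_pos: [0.5186, -0.0775, 0.2941]
tool_rot: [0.041, 0.704, -0.041, 0.708]
ft_force: [0.2, -0.3, -1.9]
grip_width: 0.0277
```

```bash
python3 - <<'E'
from h import *
plan([.5168,-.0772,.2901],-.1174)
E
```

```text
clk 36.28 pos [ 0.5186 -0.0775  0.2941] tip-dir [ 0.0054  0.0001 -1.    ] jawyaw -0.1168 w 0.0277 F [ 0.2347 -0.3346 -1.8903] j [-0.1486  0.36   -0.1289  1.0765  0.0009  1.539 ]
tool delta [ 0.004   0.0001 -0.0018] rows 1 each [ 0.004   0.0001 -0.0018]
turn [ 0.0006  0.0054 -0.0008] rows 1
tool delta after turn [ 0.004   0.0001 -0.0018]
```

arm_command(moves=[0.002,0,-0.002,0,0.005,0,1,0.002,0,0,0,0,0,1,0.002,0,0,0,0.001,0,1])

```text
clock: 36.53
eef_pos: [0.517, -0.0773, 0.29]
tool_rot: [0.041, 0.705, -0.041, 0.707]
ft_force: [-4.2, 0.6, 17.2]
grip_width: 0.0274
```

```bash
python3 - <<'E'
from h import *
plan([.5168,-.0772,.2901],-.1174)
E
```

```text
clk 36.53 pos [ 0.517  -0.0773  0.29  ] tip-dir [ 0.0021  0.0004 -1.    ] jawyaw -0.1168 w 0.0274 F [-4.1594  0.5599 17.1544] j [-0.1486  0.3624 -0.1372  1.0692  0.0008  1.539 ]
tool delta [-0.0001  0.0001 -0.0002] rows 1 each [-0.0001  0.0001 -0.0002]
turn [ 0.0006  0.002  -0.0007] rows 1
tool delta after turn [-0.0001  0.0001 -0.0002]
```

Firm contact. Release, lift, then back well away for the check.

arm_command(moves=[0,0,0,0,0,0,-1,0,0,0,0,0,0,-1,0,0,0,0,0,0,-1,0,0,0,0,0,0,-1,-0.005,0,0,0,0,0,-1,-0.03,0,0,0,0,0,-1,-0.04,0,0,0,0,0,-1,-0.04,0,0,0,0,0,-1,0,0.04,0,0,0,0,-1,0,0.04,0,0,0,0,-1,0,0.04,0,0,0,0,-1,0,0.04,0,0,0,0,-1,0,0.04,0,0,0,0,-1,0,0.04,0,0,0,0,-1,0,0.04,0,0,0,0,-1,0,0.03,0,0,0,0,-1,0,0,0,0,0,0,-1])

```text
clock: 37.95
eef_pos: [0.5567, 0.2403, 0.4179]
tool_rot: [0.047, 0.701, -0.044, 0.71]
ft_force: [0.2, -0.6, -0.1]
grip_width: 0.0855
```

```bash
python3 - <<'E'
from h import *
plan([.5,.2,.4])
im=bot.camera("top")[:,:,::-1]; cv2.imwrite("pics/t7_full.png",im)
cv2.imwrite("pics/t7.png",cv2.resize(im[100:215,225:365],None,fx=5,fy=5,interpolation=2))
snap("scene","s9")
E
```

```text
clk 37.95 pos [0.5567 0.2403 0.4179] tip-dir [ 0.0138  0.0039 -0.9999] jawyaw -0.1292 w 0.0855 F [ 0.1744 -0.5827 -0.14  ] j [ 0.408   0.447   0.3341  1.4437 -0.0019  2.1079]
tool delta [ 0.017  -0.0474 -0.0512] rows 2 each [ 0.0085 -0.0237 -0.0256]
turn [ 0.      0.0132 -0.0056] rows 1
tool delta after turn [ 0.0179 -0.0473 -0.051 ]
```

View pics/t7.png

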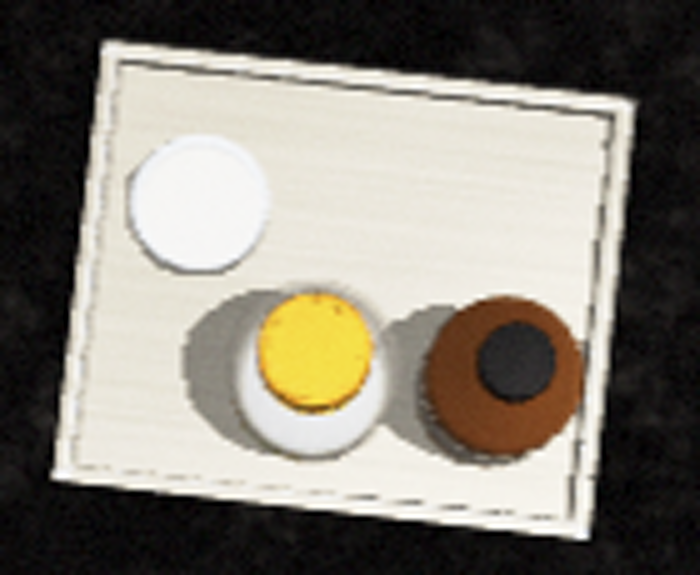

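View pics/s9.png

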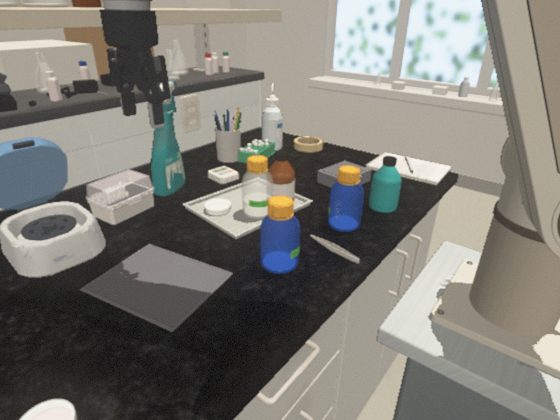

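View pics/t7_full.png

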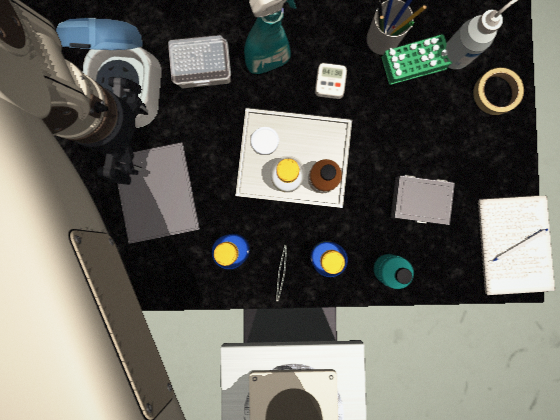

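The final views show both bottles upright in the tray. The clear cap is at (315,352) in the crop against (313,350) at the start, and the amber cap at (516,361) against (520,369), about 3.5 mm off. The dish hasn't moved, the case is shut, and the arm is clear, so I'm handing in.

```bash
python3 - <<'E'
from workcell import bot
print(bot.job_done())
E
```

```text
the job is handed in; nothing more can be done
None
```

The job is done and handed in at about 38 s of the 125 s allowed. In order:

1. I stood both bottles on the mat.
2. I folded the magnifier, put it in the foam pocket and closed the lid.
3. I stood both bottles back upright in the tray.

**Last checks:**
- **Bottles:** in the last top view the clear bottle's cap is within about 1 mm of its start position. The amber cap is about 3.5 mm off, mostly away from the robot. I left it there, because gripping it again risked more than it would gain.
- **Case:** the lid looked fully shut in the top and scene views. I pressed it down until contact at about 34 mm, which is its closed height. I saw the magnifier folded in the pocket before closing.
- **Dish:** it shows at the same place as at the start in the top view.
- **Forces:** the highest wrist-force reading I took was about 39 N, when pressing the lid shut with the fingertips. The next was about 24 N, when folding the leaf. I read forces only at the end of each move call, so brief peaks in between were not seen.
- **Arm:** at hand-in it was clear of everything and read almost no force.

**What disagreed:**
- The top and wrist cameras differed by 3–5 mm in x, so I used values in between and then relied on the wrist view.
- Folding the leaf slid the magnifier several mm along the tray, so I measured it again before gripping.

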